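Lid the stoneware jars for packing

ROBOT

A 7-joint arm with a two-finger parallel gripper is mounted at the origin on a cart in front of the work surface, level with it; the furniture and walls round the work are solid. World frame = base frame: x ahead of the robot, y to its left, z up, the work surface at z = 0. Lengths are in m, angles in rad, forces in N, time in s.
With the tool pointing down it reaches from about 0.4 to 0.85 m from the base axis. Payload 4.5 kg.
Tool frame: the origin (TCP) lies between the finger pads; the fingertips stand robot.tips_ahead ahead of it and the grasp point (between the pads) lies 2 mm behind it (robot.tips_ahead is the distance from the TCP to the fingertips, in m); z points along the fingers, y is the line along which they close (so a half turn about z gives the same grasp; the last joint's range is limited). The gripper opens to 88 mm and grips with 3 to 60 N. Pads are 18 mm wide; open, the fingers measure 123 mm over their backs; the gripper's body (75 mm by 187 mm) begins 45 mm behind the grasp point.
Start: joints at [-1.207, 0.689, -0.195, 1.565, 0.157, 0.902, -0.215], TCP at [0.202, 0.591, 0.229] pointing down, gripper open.
Joint ranges: [-3.01, 3.01], [-0.46, 2.08], [-1.47, 1.51], [0.13, 2.56], [-1, 4.14], [0.04, 2.09], [-2.66, 2.66]. Speed limits (rad/s): [2.57, 2.57, 3.14, 3.14, 3.14, 3.14, 3.14].

INTERFACE

Orientations are given as a unit quaternion [w, x, y, z].
In Python, from workcell import status, optics, ticket, spot_in, robot gives the robot as it stands.
- The arm moves only by the shell command python3 -m crank 'ROWS' [FORCE]. ROWS is a JSON object of lists of equal length, an entry for each row: "translation": the shift along the tool's x, y, z normalised to -1 to 1, where 1 is 50 mm, a list of three; "angular": the turn, a rotation vector about the tool's x, y, z normalised to -1 to 1, where 1 is 0.12 rad, a list of three; "fingers": the opening, from -1 (shut) to 1 (fully open), so that 0 is half open. A call has 1 to 5 rows; each row shifts and turns the commanded pose from where the row before left it, along the tool's axes as they then stand; what a row does not reach is not made up. A row lasts 1/10 s, in which the tool goes at most 50 mm and 8.59 degrees, less where a joint would pass 70% of its speed; a pose out of reach is approached as far as the arm can. A call with a number of a shift or a turn outside -1 to 1 is refused whole. A call with a gripper value outside its range is refused whole. The fingers move at their own pace and stop on an object; FORCE is the grip in N (left out, the last holds). Time passes only in rows, so rows that do not move let the fingers close. It gives the time, the measured TCP pose, the force, the opening and the grip force at its end, in the units of the state.
- status.sense(): the state, without advancing time (a new reading comes with each control period).
- optics.snapshot(name): name is "side" or "top" or "wrist"; returns the picture (420x560x3 uint8, red, green, blue); there is no depth.
- optics.camera_params(name): a dict with "mtx" (3x3 intrinsics, pixels), "k1" (the pictures are not rectified: a ray, as slopes to the right and down, at radius r is drawn at 1 + k1 r^2 times it, then the intrinsics apply), "world_to_cam" (4x4, takes a point from world to camera coordinates). Camera axes: x right, y up, looking along -z (the intrinsics and any distortion apply to the point x, -y, -z); pixel columns grow to the right and rows downward; lengths in m; the calibration is good to about 2 mm. A picture is of the moment at which its call begins: read the wrist's pose just before it. camera_params takes no time and is no camera call; for the wrist camera it gives the pose at the moment of the call.
- ticket.close_job(): hands the job in; it is judged then, once.
Trained networks look in the newest picture that a camera, given by its name, has taken for a name from the list of things; names that differ only in an ending like _2 or _b are one class to them, and where a whole thing is asked for, a point or a joint stands for the part that bears it (a point fixed in the world has none). Each returns a list of dicts, best first, with "confidence" (0 to 1); they miss things now and then, are a little off and sometimes report something else, mostly with a low value. They report only what shows in the picture. A call takes as long as a camera call.
- spot_in(camera, thing): "rect" ([left, top, right, bottom] in pixels, round what is visible of it).
The state is a dict: "time": time; "joint_pos": joint angles; "joint_velocities": joint speeds; "effort": joint torques, N m; "position": TCP position; "tcp_rot": TCP orientation; "ft_force": force on the tool from outside, world axes, zero at the start; "ft_torque": the same for the moment, N m; "width": finger opening in m; "grip_force": force on a finger pad.
Only numpy, scipy, OpenCV 4.12 (cv2) and the standard library are available. Lean on these libraries where they do the work, as an engineer would, in place of code of your own. Each camera call takes 0.05 s, during which the arm holds its last target. There are 200 camera calls.

TASK

Before packing, put each of the four loose lids on the jar it fits (big round, small round, square and oblong), so that its stopper has dropped fully home and the brim lies level on the jar's rim. Set them on gently rather than dropping them, and leave the jars upright where they stand and the label roll and the kiln stilt beside them undisturbed.

Things in the scene. Friction and masses are not known exactly. Their poses are not given: they have to be found in the camera images.
- lid_big: Loose lid of oatmeal stoneware, upright on its tapered clay stopper: 40 mm wide at the foot, 53 mm over 13 mm, straight to the brim's underside at 16 mm. Brim round, 67 mm across, z = 16 to 21 mm, domed to 24. A round knob, 22 mm across in the middle, z = 24 to 47 mm: grip it with fingertips at 26 mm or above. 110 g. Origin: centre of the stopper's foot, z up. Fits jar_big.
- lid_small: Loose lid of oatmeal stoneware, upright on its tapered clay stopper: 20 mm wide at the foot, 33 mm over 13 mm, straight to the brim's underside at 16 mm. Brim round, 47 mm across, z = 16 to 21 mm, domed to 24. A round knob, 16 mm across in the middle, z = 24 to 47 mm: grip it with fingertips at 26 mm or above. 50 g. Origin: centre of the stopper's foot, z up. Fits jar_small.
- lid_square: Loose lid of oatmeal stoneware, upright on its tapered clay stopper: 28 mm square at the foot, 41 mm over 13 mm, straight to the brim's underside at 16 mm. Brim square, 55 x 55 mm, with rounded corners, z = 16 to 21 mm, domed to 24. A square knob, 18 x 18 mm, its sides parallel to the brim's in the middle, z = 24 to 47 mm: grip it with fingertips at 26 mm or above. 90 g. Origin: centre of the stopper's foot, z up, x and y along the sides. Fits jar_square.
- lid_oblong: Loose lid of oatmeal stoneware, upright on its tapered clay stopper: 44 x 16 mm at the foot, 57 x 29 mm over 13 mm, straight to the brim's underside at 16 mm. Brim oblong with round ends, 71 x 43 mm, z = 16 to 21 mm, domed to 24. A bar knob, 32 mm long and 14 mm thick, along the brim's length in the middle, z = 24 to 47 mm: grip it with fingertips at 26 mm or above. 80 g. Origin: centre of the stopper's foot, z up, x along the length. Fits jar_oblong.
- jar_big: Open stoneware jar, loose, 0.4 kg, oatmeal glaze, bare brown rim. Round, 68 mm across, 60 mm high, mouth 57 mm across: its lid's stopper goes in with 2 mm to spare each side, brim on rim. Origin: centre of the underside, z up. Lid home: its origin 44 mm above the jar's, on the same axis.
- jar_small: Open stoneware jar, loose, 0.4 kg, oatmeal glaze, bare brown rim. Round, 48 mm across, 70 mm high, mouth 37 mm across: its lid's stopper goes in with 2 mm to spare each side, brim on rim. Origin: centre of the underside, z up. Lid home: its origin 54 mm above the jar's, on the same axis.
- jar_square: Open stoneware jar, loose, 0.4 kg, oatmeal glaze, bare brown rim. Square with rounded corners, 56 x 56 mm, 52 mm high, mouth 45 x 45 mm: its lid's stopper goes in with 2 mm to spare each side, brim on rim. Origin: centre of the underside, z up, x and y along the sides. Lid home: its origin 36 mm above the jar's, on the same axis and its sides are parallel to the jar's (any of the four ways).
- jar_oblong: Open stoneware jar, loose, 0.4 kg, oatmeal glaze, bare brown rim. Oblong with round ends, 72 x 44 mm, 46 mm high, mouth 61 x 33 mm: its lid's stopper goes in with 2 mm to spare each side, brim on rim. Origin: centre of the underside, z up, x along the length. Lid home: its origin 30 mm above the jar's, on the same axis and its length lies along the jar's (either way round).
- label_roll: Roll of blank white labels lying flat beside the jars, 60 mm across, 26 mm high, with a 25 mm hole; a bystander. Origin: centre of the underside.
- stilt_1: Small three-armed kiln stilt of bare clay on the bench beside the jars, the one nearer the robot of the two, 44 x 39 x 16 mm; a bystander. Origin: centre of the underside.

How it is judged:
By the outcome, as a careful person would: the job done as asked, in the order asked, and still so for the second after the job is handed in, with the robot touching nothing.
It also fails if it takes over 93 s, if anything falls off the work surface, if the arm or the gripper's body presses on something with over 40 N, if the wrist force passes 120 N, or if a joint passes its speed limit or range.

## Working session

There is one attempt and no reset: what is moved stays moved. The work goes in short steps, Python scripts to look and compute and a shell command to move; the robot and the scene stay as the last step left them, time stands still between calls to the robot, and variables do not carry over. Pictures are saved under pics/ and viewed, at most 14 in all, crops included, and the job is handed in when it is done.

```bash
ls; mkdir -p pics
python3 - <<'E'
from workcell import status, optics, ticket, spot_in, robot
import cv2, numpy as np
s=status.sense(); print({k:np.round(v,3).tolist() for k,v in s.items()}); print(robot.tips_ahead)
for c in ['top','side']:
    im=optics.snapshot(c); cv2.imwrite(f'pics/{c}0.png',im[:,:,::-1])
    p=optics.camera_params(c); print(c,p)
    for t in ['lid_big','lid_small','lid_square','lid_oblong','jar_big','jar_small','jar_square','jar_oblong','label_roll','stilt_1']:
        print(t,[(np.round(d['rect']).tolist(),round(d['confidence'],2)) for d in spot_in(c,t)[:2]])
print(status.sense()['time'])
E
```

```text
pics
{'time': 0.0, 'joint_pos': [-1.207, 0.69, -0.194, 1.566, 0.157, 0.902, -0.215], 'joint_velocities': [-0.001, -0.0, -0.001, 0.0, 0.0, -0.001, -0.0], 'effort': [-0.0, -52.755, -1.267, -15.343, -0.053, 0.007, 0.0], 'position': [0.202, 0.591, 0.228], 'tcp_rot': [-0.0, 0.164, 0.986, -0.001], 'ft_force': [-1.156, 0.962, 0.195], 'ft_torque': [0.033, -0.057, 0.027], 'grip_force': 0.0, 'width': 0.088}
0.017
top {'mtx': array([[424.14813707,   0.        , 269.06843366],
       [  0.        , 424.14813707, 209.87827169],
       [  0.        ,   0.        ,   1.        ]]), 'k1': -0.0082329052501985, 'world_to_cam': array([[ 0.00817809, -0.99980061, -0.0182172 , -0.36664751],
       [ 0.98131704,  0.00452222,  0.1923445 , -0.5530012 ],
       [-0.19222377, -0.01944986,  0.98115836, -0.80759801],
       [ 0.        ,  0.        ,  0.        ,  1.        ]])}
lid_big [([198.0, 248.0, 236.0, 282.0], 0.72)]
lid_small []
lid_square [([274.0, 200.0, 311.0, 232.0], 0.74)]
lid_oblong [([202.0, 211.0, 234.0, 232.0], 0.84)]
jar_big [([310.0, 216.0, 343.0, 257.0], 0.98)]
jar_small [([200.0, 165.0, 226
[... 434 characters left out ...]
64, -0.41549069,  0.81712252,  0.04425043],
       [ 0.55886397,  0.5961514 ,  0.57643263, -0.97314867],
       [ 0.        ,  0.        ,  0.        ,  1.        ]])}
lid_big [([347.0, 200.0, 383.0, 230.0], 0.89)]
lid_small [([306.0, 196.0, 329.0, 219.0], 0.71), ([242.0, 153.0, 276.0, 194.0], 0.35)]
lid_square [([251.0, 190.0, 280.0, 215.0], 0.68), ([243.0, 151.0, 274.0, 196.0], 0.42)]
lid_oblong [([312.0, 219.0, 351.0, 253.0], 0.87)]
jar_big []
jar_small [([284.0, 228.0, 314.0, 279.0], 0.69)]
jar_square [([259.0, 204.0, 302.0, 250.0], 0.58)]
jar_oblong [([284.0, 169.0, 318.0, 195.0], 0.89)]
label_roll [([213.0, 207.0, 244.0, 239.0], 0.66)]
stilt_1 [([219.0, 253.0, 243.0, 271.0], 0.52)]
1.1
```

Run:
```python
import cv2
a=cv2.imread('pics/top0.png')[130:310,150:390]; cv2.imwrite('pics/top0c.png',cv2.resize(a,(800,600),interpolation=cv2.INTER_CUBIC))
a=cv2.imread('pics/side0.png')[130:310,180:420]; cv2.imwrite('pics/side0c.png',cv2.resize(a,(800,600),interpolation=cv2.INTER_CUBIC))
```

```text
(no output)
```

View pics/top0c.png

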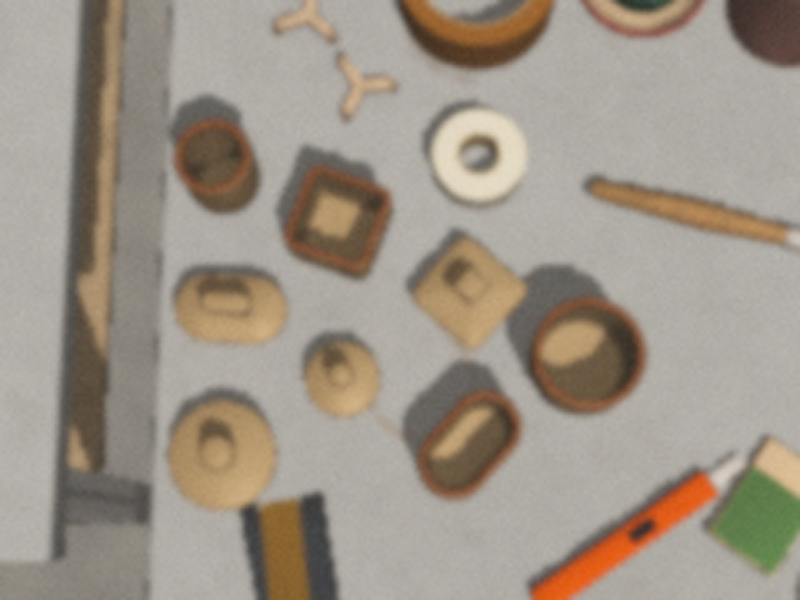

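View pics/side0c.png

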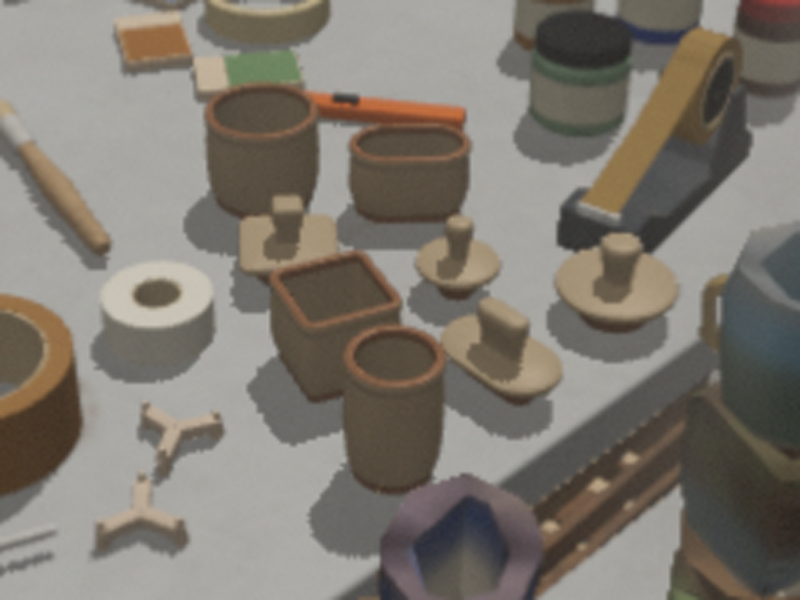

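The top crop shows four jars with brown rims, four lids with knobs, the label roll and two stilts. I'll convert these to coarse world positions and look at the full view for obstacles.

```bash
cat > h.py <<'E'
from workcell import status, optics, ticket, spot_in, robot
import numpy as np, cv2
from scipy.spatial.transform import Rotation as R
def D(p): return np.array([p['k1'],0,0,0,0.])
def ray(p,px):
    # radial 1+k1 r^2 equals OpenCV k1 model
    n=cv2.undistortPoints(np.array(px,float).reshape(-1,1,2),p['mtx'],D(p)).reshape(-1,2)
    d=np.c_[n[:,0],-n[:,1],-np.ones(len(n))]
    M=p['world_to_cam']; return -M[:3,:3].T@M[:3,3], d@M[:3,:3]
def onplane(p,px,z):
    c,d=ray(p,px); z=np.broadcast_to(z,len(d)); return c+d*((z-c[2])/d[:,2])[:,None]
def proj(p,X):
    M=p['world_to_cam']; X=np.atleast_2d(X)@M[:3,:3].T+M[:3,3]
    X=X*[1,-1,-1]
    return cv2.projectPoints(X.reshape(-1,1,3),np.zeros(3),np.zeros(3),p['mtx'],D(p))[0].reshape(-1,2)
def tool():
    s=status.sense(); q=s['tcp_rot']; return np.array(s['position']),R.from_quat([q[1],q[2],q[3],q[0]]),s
E
python3 - <<'E'
from h import *
p=optics.camera_params('top')
n='lb lo ls lq jb js jq jo roll stilt'.split()
uv=[(222,453),(231,306),(342,375),(468,291),(587,354),(213,157),(338,220),(469,443),(479,155),(360,88)]
z=[.019]*4+[.06,.07,.052,.046,.026,.01]
for a,b in zip(n,onplane(p,np.array(uv)/3.3333+[150,130],z)): print(a,b.round(3))
x,r,s=tool(); print(r.as_matrix().round(3))
w=optics.camera_params('wrist'); M=w['world_to_cam']; print(w['mtx'],w['k1'])
c=-M[:3,:3].T@M[:3,3]; print('cam in tool',r.inv().apply(c-x).round(4)); print('cam axes in tool (cols)',(r.as_matrix().T@M[:3,:3].T).round(3))
E
```

```text
lb [ 0.444 -0.256  0.019]
lo [ 0.536 -0.259  0.019]
ls [ 0.493 -0.329  0.019]
lq [ 0.546 -0.407  0.019]
jb [ 0.501 -0.476  0.06 ]
js [ 0.618 -0.252  0.07 ]
jq [ 0.584 -0.327  0.052]
jo [ 0.449 -0.407  0.046]
roll [ 0.632 -0.414  0.026]
stilt [ 0.682 -0.337  0.01 ]
[[-0.946  0.324  0.   ]
 [ 0.324  0.946  0.   ]
 [-0.     0.    -1.   ]]
[[330.14659352   0.         285.09174524]
 [  0.         330.14659352 209.46982668]
 [  0.           0.           1.        ]] -0.011955115209817365
cam in tool [ 0.0692  0.0009 -0.1558]
cam axes in tool (cols) [[-0.001  0.961  0.275]
 [ 1.     0.001  0.001]
 [ 0.001  0.275 -0.961]]
```

View pics/side0.png

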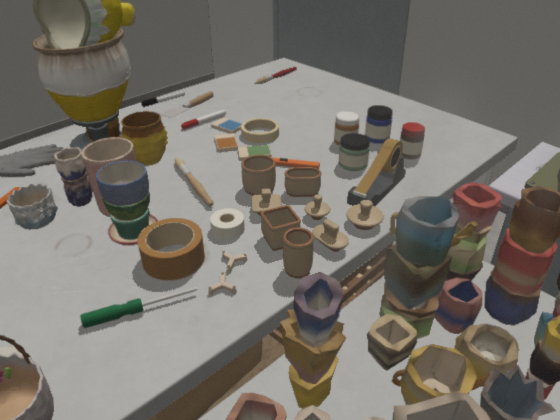

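Side view: work area with jars at centre (px 230–380, 160–280), and stacks of vases off the near edge (e.g. blue rim at 427,215, purple rim at 318,295). I'll check how tall they are from the top view.

View pics/top0.png

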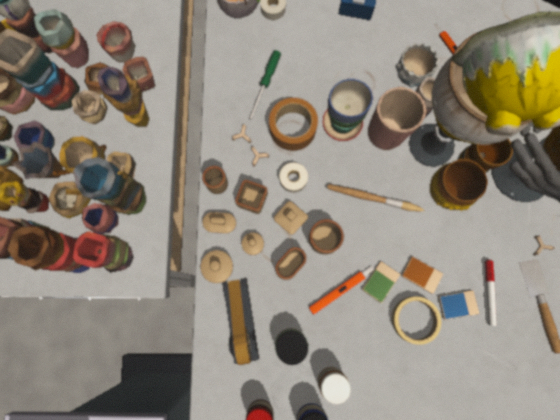

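Run:
```python
from h import *
p=optics.camera_params('top');q=optics.camera_params('side')
for a,b in [((98,178),(427,215)),((112,82),(318,293)),((92,248),(475,205)),((30,245),(540,205))]:
    c,d=ray(p,[a]);e,f=ray(q,[b]);d=d[0];f=f[0]
    A=np.c_[d,-f];t,_,_,_=np.linalg.lstsq(A,e-c,rcond=None); print((c+d*t[0]).round(3),(e+f*t[1]).round(3))
```

```text
[ 0.583 -0.069  0.188] [ 0.584 -0.071  0.188]
[ 0.768 -0.075  0.18 ] [ 0.77  -0.078  0.18 ]
[ 0.465 -0.054  0.154] [ 0.468 -0.059  0.153]
[0.465 0.031 0.198] [0.469 0.023 0.194]
```

```bash
python3 -m crank '{"translation":[[0,0,-0.85],[0,0,-0.85],[0,0,-0.85],[0,0,-0.85],[0,0,0]],"angular":[[0,0,1],[0,0,1],[0,0,1],[0,0,1],[0,0,1]],"fingers":[0,0,0,0,0]}'
python3 -m crank '{"translation":[[0,0,0],[0,0,0],[0,0,0],[0,0,0],[0,0,0]],"angular":[[0,0,1],[0,0,1],[0,0,1],[0,0,1],[0,0,1]],"fingers":[0,0,0,0,0]}'
python3 -m crank '{"translation":[[0,0,0],[-0.6,0.8,0],[-0.6,0.8,0],[-0.6,0.8,0],[-0.6,0.8,0]],"angular":[[0,0,0.36],[0,0,0],[0,0,0],[0,0,0],[0,0,0]],"fingers":[0,0,0,0,0]}'
python3 -c "
from h import *
x,r,s=tool();print(x.round(3),r.as_matrix().round(3).tolist(),np.round(s['joint_pos'],2))"
```

```text
time: 1.6
position: [0.2031, 0.5943, 0.4062]
tcp_rot: [-0.001, 0.451, 0.893, 0.006]
ft_force: [-0.4, 0.3, -0.4]
width: 0.0507
grip_force: 0.0
time: 2.1
position: [0.2023, 0.5913, 0.3992]
tcp_rot: [-0.0, 0.694, 0.72, -0.0]
ft_force: [-0.3, -0.3, -0.2]
width: 0.044
grip_force: 0.0
time: 2.6
position: [0.3633, 0.4697, 0.3994]
tcp_rot: [-0.0, 0.708, 0.707, 0.0]
ft_force: [-0.1, 0.4, 0.1]
width: 0.0442
grip_force: 0.0
[0.363 0.47  0.399] [[0.002, 1.0, 0.0], [1.0, -0.002, 0.0], [0.0, 0.0, -1.0]] [-1.08  0.49  0.15  1.41 -0.08  1.25 -0.92]
```

```bash
for i in 1 2 3; do :; done
python3 -m crank '{"translation":[[-0.95,0.2,0],[-0.95,0.2,0],[-0.95,0.2,0],[-0.95,0.2,0],[-0.95,0.2,0]],"angular":[[0,0,0],[0,0,0],[0,0,0],[0,0,0],[0,0,0]],"fingers":[0,0,0,0,0]}' | head -2
python3 -m crank '{"translation":[[-0.95,0.2,0],[-0.95,0.2,0],[-0.95,0.2,0],[-0.95,0.2,0],[-0.95,0.2,0]],"angular":[[0,0,0],[0,0,0],[0,0,0],[0,0,0],[0,0,0]],"fingers":[0,0,0,0,0]}' | head -2
python3 -m crank '{"translation":[[-0.95,0.2,0],[-0.95,0.2,0],[-0.95,0.2,0],[-0.95,0.2,0],[-0.95,0.2,0]],"angular":[[0,0,0],[0,0,0],[0,0,0],[0,0,0],[0,0,0]],"fingers":[0,0,0,0,0]}' | head -2
python3 -m crank '{"translation":[[-0.6,0.2,0.7],[-0.5,0.2,0.7],[0,0,0],[0,0,0]],"angular":[[0,0,0],[0,0,0],[0,0,0],[0,0,0]],"fingers":[0,0,0,0]}'
python3 - <<'E'
from h import *
x,r,s=tool();print(x.round(3),r.as_matrix().round(3).tolist(),np.round(s['joint_pos'],2))
p=optics.camera_params('wrist'); im=optics.snapshot('wrist'); cv2.imwrite('pics/w1.png',im[:,:,::-1]); np.save('w1.npy',p,allow_pickle=True)
for t in ['lid_big','lid_small','lid_square','lid_oblong','jar_big','jar_small','jar_square','jar_oblong']:
    print(t,[(np.round(d['rect']).tolist(),round(d['confidence'],2)) for d in spot_in('wrist',t)[:2]])
E
```

```text
time: 3.1
position: [0.4116, 0.2314, 0.3994]
time: 3.6
position: [0.4611, -0.006, 0.3995]
time: 4.1
position: [0.5108, -0.2436, 0.3993]
time: 4.5
position: [0.5302, -0.2966, 0.3287]
tcp_rot: [-0.001, 0.708, 0.706, -0.0]
ft_force: [0.1, 0.9, 0.8]
width: 0.044
grip_force: 0.0
[ 0.53  -0.297  0.329] [[0.003, 1.0, -0.001], [1.0, -0.003, 0.001], [0.001, -0.001, -1.0]] [ 0.25  0.58  0.33  1.5  -0.2   1.1   0.62]
lid_big [([200.0, 116.0, 249.0, 163.0], 0.72)]
lid_small [([242.0, 178.0, 276.0, 206.0], 0.9)]
lid_square [([271.0, 220.0, 321.0, 264.0], 0.87)]
lid_oblong [([272.0, 113.0, 306.0, 167.0], 0.66)]
jar_big [([243.0, 266.0, 293.0, 306.0], 0.89), ([204.0, 223.0, 255.0, 269.0], 0.36)]
jar_small [([334.0, 117.0, 379.0, 161.0], 0.71)]
jar_square [([301.0, 164.0, 354.0, 219.0], 0.9), ([332.0, 119.0, 379.0, 161.0], 0.53)]
jar_oblong [([206.0, 222.0, 252.0, 270.0], 0.86)]
```

View pics/w1.png

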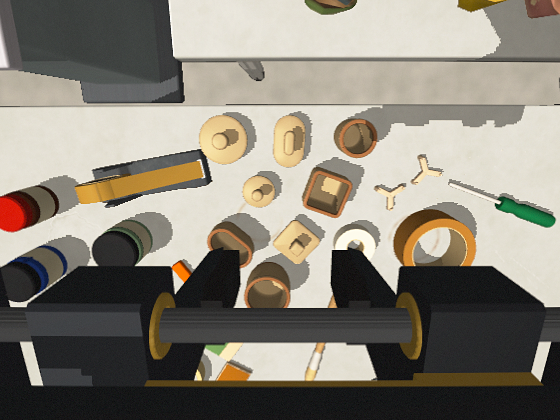

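Wrist view: lids big (223,139), oblong (290,140), small (258,190), square (297,241); jars small (357,138), square (328,192), oblong (230,245), big (268,287). Now a model-fit tool for sub-pixel poses.

```bash
cat > fit.py <<'E'
from h import *
from scipy.optimize import minimize
def shape(kind,a,b=0,n=96):
    t=np.linspace(0,2*np.pi,n,endpoint=False); c,s=np.cos(t),np.sin(t)
    if kind=='r': return np.c_[c,s]*a/2
    if kind=='q': k=b; return np.c_[np.sign(c)*(a/2-k)+k*c,np.sign(s)*(a/2-k)+k*s]
    return np.c_[np.sign(c)*(a-b)/2+b/2*c,b/2*s]
L={'big':[('r',.067,0)],'small':[('r',.047,0)],'square':[('q',.055,.006)],'oblong':[('o',.071,.043)]}
J={'big':(('r',.068,0),('r',.057,0),.06),'small':(('r',.048,0),('r',.037,0),.07),
   'square':(('q',.056,.006),('q',.045,.004),.052),'oblong':(('o',.072,.044),('o',.061,.033),.046)}
def masks(im):
    hsv=cv2.cvtColor(im,cv2.COLOR_RGB2HSV); return hsv
def fit(im,p,what,name,x0,S=4,m=14,dz=0,lo=None):
    """what lid/jar, x0=(x,y,yaw). IoU fit; dz raises the object"""
    def polys(v):
        c,s=np.cos(v[2]),np.sin(v[2]); Rm=np.array([[c,-s],[s,c]])
        P=lambda sh,z: proj(p,np.c_[shape(*sh)@Rm.T+v[:2],np.full(96,z+dz)])
        if what=='lid':
            return [cv2.convexHull(np.r_[P(L[name][0],.016),P(L[name][0],.021)].astype(np.float32)).reshape(-1,2)]
        o,i,h=J[name]; return [P(o,h),P(i,h)]
    q=polys(x0)[0]; x1,y1=np.floor(q.min(0)-m).astype(int); x2,y2=np.ceil(q.max(0)+m).astype(int)
    x1,y1=max(x1,0),max(y1,0)
    cr=cv2.resize(im[y1:y2,x1:x2],None,fx=S,fy=S,interpolation=cv2.INTER_CUBIC)
    f=cr.astype(float)+1; hsv=cv2.cvtColor(cr,cv2.COLOR_RGB2HSV)
    if what=='lid': M=(hsv[...,1]>LS[0])&(hsv[...,2]>LS[1])
    else: M=(f[...,0]/f[...,1]>RS[0])&(hsv[...,1]>RS[1])
    M=M.astype(np.uint8)
    if what=='lid':
        n,lab,st,_=cv2.connectedComponentsWithStats(M); k=lab[lab.shape[0]//2-10:lab.shape[0]//2+10,lab.shape[1]//2-10:lab.shape[1]//2+10]
        k=np.bincount(k[k>0]).argmax(); M=(lab==k).astype(np.uint8)
    G=cv2.GaussianBlur(M.astype(np.float32),(0,0),2)
    def draw(v):
        Z=np.zeros(M.shape,np.float32)
        for j,a in enumerate(polys(v)):
            a=((a-[x1,y1]+.5)*S-.5); cv2.fillPoly(Z,[np.round(a*16).astype(np.int32)],1-j,cv2.LINE_8,4)
        return Z
    def cost(v):
        Z=cv2.GaussianBlur(draw(v),(0,0),2); return -2*(Z*G).sum()/((Z*Z).sum()+(G*G).sum())
    best=None
    for dy in ([0] if name in('big','small') else [0,.4,-.4]):
        v=np.array(x0,float)+[0,0,dy]
        r=minimize(cost,v,method='Nelder-Mead',options=dict(initial_simplex=v+np.array([[0,0,0],[.006,0,0],[0,.006,0],[0,0,.25]]),xatol=1e-5,fatol=1e-5))
        if best is None or r.fun<best.fun: best=r
    out=cr[...,::-1].copy(); out[M>0,2]=255
    for a in polys(best.x): cv2.polylines(out,[np.round((a-[x1,y1]+.5)*S).astype(np.int32)],True,(255,0,0),1)
    return best.x,-best.fun,out
LS=(70,150); RS=(1.35,90)
E
python3 - <<'E'
from fit import *
im=cv2.imread('pics/w1.png')[:,:,::-1].copy()
p=np.load('w1.npy',allow_pickle=True).item()
for u,v,n in [(215,130,'lid'),(290,122,'lid'),(235,155,'lid low'),(306,190,'rimsq'),(328,166,'rim top'),(230,150,''),(400,160,'bench'),(248,150,'shadow'),(328,186,'in jar'),(345,210,'jarwall')]:
    print(n,im[v,u],cv2.cvtColor(im[v:v+1,u:u+1].copy(),cv2.COLOR_RGB2HSV)[0,0])
tiles=[]
for w,n,x0 in [('lid','big',(.444,-.256,0)),('lid','oblong',(.536,-.259,1.57)),('lid','small',(.493,-.329,0)),('lid','square',(.546,-.407,.7)),
   ('jar','big',(.501,-.476,0)),('jar','small',(.618,-.252,0)),('jar','square',(.584,-.327,-.3)),('jar','oblong',(.449,-.407,-.7))]:
    v,s,o=fit(im,p,w,n,x0); print(w,n,v.round(4),round(s,3)); tiles.append(cv2.resize(o,(200,200)))
cv2.imwrite('pics/f1.png',np.vstack([np.hstack(tiles[:4]),np.hstack(tiles[4:])]))
E
```

```text
lid [237 208 148] [ 20  96 237]
lid [230 197 138] [ 19 102 230]
lid low [234 204 143] [ 20  99 234]
rimsq [126 104  73] [ 18 107 126]
rim top [139 135 125] [ 21  26 139]
 [235 206 145] [ 20  98 235]
bench [231 227 217] [ 21  15 231]
shadow [140 134 128] [ 15  22 140]
in jar [236 208 146] [ 21  97 236]
jarwall [233 230 220] [ 23  14 233]
lid big [ 0.445  -0.2578  0.2469] 0.948
lid oblong [ 0.5364 -0.2602  1.5102] 0.925
lid small [ 0.4925 -0.3313  0.1168] 0.919
lid square [ 0.5473 -0.4101  0.8434] 0.926
jar big [ 0.5043 -0.4792  0.0295] 0.726
jar small [ 0.621  -0.253   0.1448] 0.938
jar square [ 0.5877 -0.3278 -0.3508] 0.89
jar oblong [ 0.451  -0.4086 -0.7553] 0.757
```

View pics/f1.png

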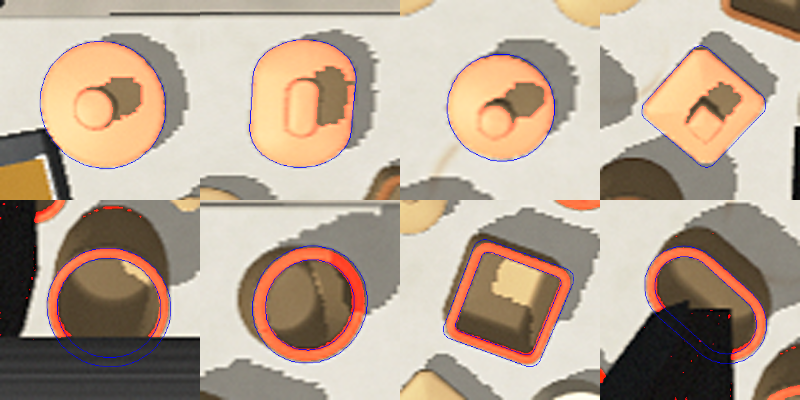

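Fits overlay cleanly on all lids and jars (two jars partly hidden by fingers). Start with the square lid: take a closer look from the grasp yaw.

```bash
cat >> h.py <<'E'
def go(x,y,z,yaw,off=0):
    """print turn about tool z (units) and shift (units) in the frame after the turn; off: object that far along tool x"""
    a,b=np.cos(yaw),np.sin(yaw); tx=np.array([-b,a,0]); ty=np.array([a,b,0])
    p,r,s=tool(); Y=r.as_matrix()[:,1]; cur=np.arctan2(Y[1],Y[0])
    d=np.array([x,y,z])-off*tx-p
    t=r.as_matrix()[:,2]
    print('turn',round(-(yaw-cur)/.12,2),'shift',(np.array([d@tx,d@ty,-d[2]])/.05).round(2),'at',p.round(4),'yaw',round(cur,4),'tilt',r.inv().apply(np.cross(t,[0,0,-1])).round(4),'F',np.round(s['ft_force'],1),'w',round(s['width'],4),'g',round(s['grip_force'],1),'t',round(s['time'],1))
E
python3 -c "
from h import *
go(.5473,-.4101,.17,-.727,.09)"
```

```text
turn 6.05 shift [-3.28  1.76  3.2 ] at [ 0.5307 -0.2965  0.3299] yaw -0.0015 tilt [0.0011 0.0003 0.    ] F [-0.1  0.3 -0.6] w 0.0441 g 0.0 t 5.0
```

```bash
python3 -m crank '{"translation":[[0,0,0.5],[0,0,0.5],[0,0,0.5],[0,0,0.5],[0,0,0.6]],"angular":[[0,0,1],[0,0,1],[0,0,1],[0,0,1],[0,0,1]],"fingers":[-0.2,-0.2,-0.2,-0.2,-0.2]}' | head -2
python3 -m crank '{"translation":[[0,0,0.6],[-0.82,0.44,0],[-0.82,0.44,0],[-0.82,0.44,0],[-0.82,0.44,0]],"angular":[[0,0,1],[0,0,0.05],[0,0,0],[0,0,0],[0,0,0]],"fingers":[-0.2,-0.2,-0.2,-0.2,-0.2]}' | head -2
python3 -m crank '{"translation":[[0,0,0],[0,0,0],[0,0,0]],"angular":[[0,0,0],[0,0,0],[0,0,0]],"fingers":[-0.2,-0.2,-0.2]}' | head -2
cat > look.py <<'E'
import sys
from fit import *
# look.py pic what name x y yaw dz
pic,w,n=sys.argv[1:4]; x0=[float(a) for a in sys.argv[4:7]]
p=optics.camera_params('wrist'); im=optics.snapshot('wrist'); cv2.imwrite(f'pics/{pic}_raw.png',im[:,:,::-1])
v,s,o=fit(im,p,w,n,x0); print(w,n,v.round(4),round(s,3)); cv2.imwrite(f'pics/{pic}.png',o)
E
python3 look.py sq1 lid square .5473 -.4101 .8434; python3 -c "
from h import *
go(.5473,-.4101,.047,-.727)"
```

```text
time: 5.45
position: [0.5311, -0.297, 0.1991]
time: 5.95
position: [0.4871, -0.4794, 0.1694]
time: 6.25
position: [0.4884, -0.4761, 0.1689]
turn 0.01 shift [1.76 0.   2.44] at [ 0.4887 -0.4757  0.169 ] yaw -0.7256 tilt [-0.0008 -0.0019 -0.    ] F [-0.4  0.8  0.5] w 0.0355 g 0.0 t 6.3Traceback (most recent call last):
  File "look.py", line 6, in <module>
    v,s,o=fit(im,p,w,n,x0); print(w,n,v.round(4),round(s,3)); cv2.imwrite(f'pics/{pic}.png',o)
          ~~~^^^^^^^^^^^^^
  File "fit.py", line 30, in fit
    k=np.bincount(k[k>0]).argmax(); M=(lab==k).astype(np.uint8)
ValueError: attempt to get argmax of an empty sequence
```

```bash
python3 - <<'E'
s=open('fit.py').read()
a=s.index("        n,lab,st"); b=s.index("    G=cv2")
s=s[:a]+"""        cs,_=cv2.findContours(M,cv2.RETR_EXTERNAL,cv2.CHAIN_APPROX_NONE); M=cv2.drawContours(M*0,[cv2.convexHull(max(cs,key=cv2.contourArea))],-1,1,-1)
"""+s[b:]
open('fit.py','w').write(s)
E
python3 look.py sq2 lid square .5473 -.4101 .8434
```

```text
lid square [ 0.5281 -0.4233  0.4349] 0.781
```

View pics/sq2.png

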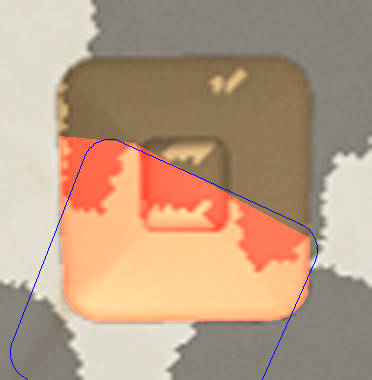

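The gripper's shadow halves the lid; saturation alone separates it, so relax the brightness threshold.

```bash
sed -i 's/LS=(70,150)/LS=(60,40)/' fit.py
python3 - <<'E'
from fit import *
im=cv2.imread('pics/sq2_raw.png')[:,:,::-1].copy(); p=optics.camera_params('wrist')
v,s,o=fit(im,p,'lid','square',(.5473,-.4101,.8434)); print(v.round(4),s)
cv2.imwrite('pics/sq3.png',o)
go(v[0],v[1],.047,v[2]-np.pi/2)
E
```

```text
[ 0.5475 -0.4093  0.8523] 0.9962669014930725
turn -0.06 shift [1.77 0.01 2.44] at [ 0.4887 -0.4758  0.1691] yaw -0.7255 tilt [-0.0006 -0.0017 -0.    ] F [ 0.1 -0.8  0.3] w 0.0352 g 0.0 t 6.3
```

```bash
python3 -m crank '{"translation":[[0.885,0,0.4],[0.885,0,0.4],[0,0,0.6],[0,0,0.6],[0,0,0.4]],"angular":[[0,0,-0.06],[0,0,0],[0,0,0],[0,0,0],[0,0,0]],"fingers":[-0.2,-0.2,-0.2,-0.2,-0.2]}' 20 | head -2
python3 -m crank '{"translation":[[0,0,0],[0,0,0]],"angular":[[0,0,0],[0,0,0]],"fingers":[-0.2,-0.2]}' | head -2
python3 -c "
from h import *
go(.5475,-.4093,.046,.8523-np.pi/2)"
python3 -m crank '{"translation":[[0,0,0],[0,0,0],[0,0,0],[0,0,0]],"angular":[[0,0,0],[0,0,0],[0,0,0],[0,0,0]],"fingers":[-1,-1,-1,-1]}' 20
python3 -c "
from h import *
go(.5475,-.4093,.046,.8523-np.pi/2)"
```

```text
time: 6.85
position: [0.5465, -0.4085, 0.0471]
time: 7.05
position: [0.5466, -0.4109, 0.0496]
turn -0.01 shift [ 0.04 -0.01  0.07] at [ 0.5466 -0.4109  0.0496] yaw -0.7197 tilt [ 0.0001 -0.0003  0.    ] F [-0.2 -0.6  0.2] w 0.0354 g 0.0 t 7.0
time: 7.45
position: [0.5462, -0.4119, 0.0499]
tcp_rot: [0.0, 0.911, 0.412, 0.0]
ft_force: [0.3, -0.6, 0.5]
width: 0.0055
grip_force: 0.0
turn -0.02 shift [ 0.06 -0.01  0.08] at [ 0.5462 -0.4119  0.0499] yaw -0.721 tilt [ 0.001  -0.0002  0.    ] F [ 0.3 -0.6  0.5] w 0.0055 g 0.0 t 7.5
```

Run:
```python
from h import *
a=optics.snapshot('wrist');b=optics.snapshot('side')[150:270,190:350]
cv2.imwrite('pics/m1.png',np.hstack([a,cv2.resize(b,(560,420))])[:,:,::-1][:, :])
o=cv2.imread('pics/m1.png'); cv2.imwrite('pics/m1.png',cv2.resize(o,(800,300)))
```

```text
(no output)
```

View pics/m1.png

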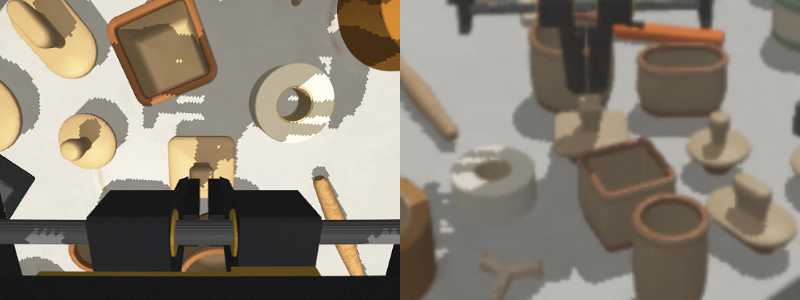

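Run:
```python
from h import *
x,r,s=tool(); tip=x+r.apply([0,0,.017]); print(x,tip)
for c in ['wrist','side']:
    p=optics.camera_params(c); k=[.5475,-.4093,.047]
    P=proj(p,[x,tip,k,[.5475,-.4093,.024]])
    print(c,P.round(0).tolist(), (((P-[190,150])*[3.5,3.5]*800/1120+[400,0]) if c=='side' else P*800/1120).round(0).tolist())
b=optics.snapshot('side')[170:230,230:310]; cv2.imwrite('pics/m2.png',cv2.resize(b[...,::-1],(800,600),interpolation=cv2.INTER_CUBIC))
```

```text
[ 0.5460167  -0.41172213  0.04947419] [ 0.5460229  -0.41172384  0.03247419]
wrist [[283.0, 261.0], [283.0, 248.0], [282.0, 254.0], [282.0, 238.0]] [[202.0, 186.0], [202.0, 177.0], [201.0, 181.0], [202.0, 170.0]]
side [[265.0, 189.0], [265.0, 197.0], [265.0, 191.0], [266.0, 201.0]] [[588.0, 98.0], [588.0, 117.0], [589.0, 103.0], [589.0, 129.0]]
```

View pics/m2.png

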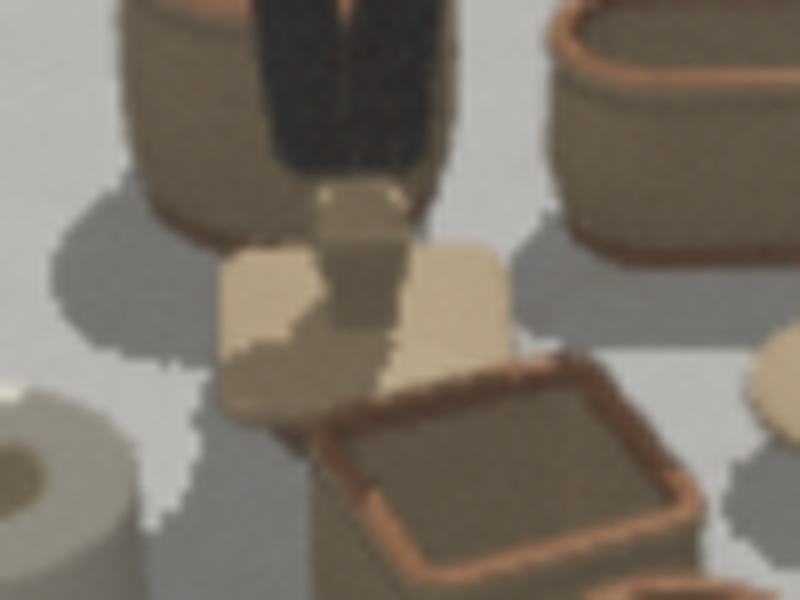

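Run:
```python
from h import *
b=optics.snapshot('wrist')[180:300,205:365]; cv2.imwrite('pics/m3.png',cv2.resize(b[...,::-1],(800,600),interpolation=cv2.INTER_CUBIC))
```

```text
(no output)
```

View pics/m3.png

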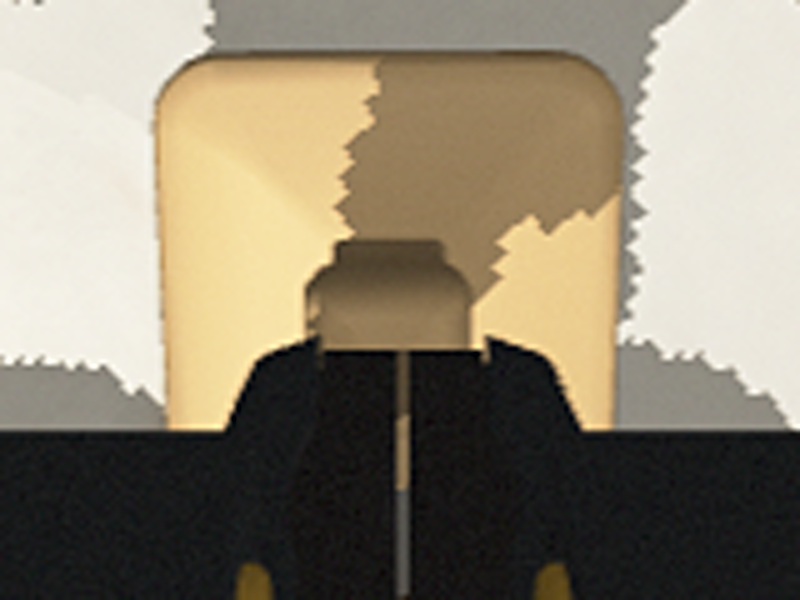

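```bash
python3 - <<'E'
from h import *
print(robot.tips_ahead, [a for a in dir(robot) if a[0]!='_'])
x,r,s=tool(); p=optics.camera_params('wrist')
for t in (-.01,-.005,0,.005,.01,.017): print(t,proj(p,x+r.apply([[.009,0,t],[.009,.009,t]])).round(0).tolist())
E
python3 -m crank '{"translation":[[0,0,0],[0,0,0],[0,0,0]],"angular":[[0,0,0],[0,0,0],[0,0,0]],"fingers":[-0.2,-0.2,-0.2]}' 20 | head -2
python3 - <<'E'
from h import *
print(robot.tips_ahead)
b=optics.snapshot('wrist')[180:300,205:365]; cv2.imwrite('pics/m4.png',cv2.resize(b[...,::-1],(600,450),interpolation=cv2.INTER_CUBIC))
E
```

```text
0.017 ['MotionError', 'tips_ahead']
-0.01 [[283.0, 253.0], [302.0, 253.0]]
-0.005 [[283.0, 249.0], [301.0, 248.0]]
0 [[283.0, 245.0], [301.0, 245.0]]
0.005 [[283.0, 241.0], [300.0, 241.0]]
0.01 [[283.0, 238.0], [300.0, 238.0]]
0.017 [[283.0, 233.0], [299.0, 233.0]]
time: 7.95
position: [0.5459, -0.4116, 0.0491]
0.017
```

View pics/m4.png

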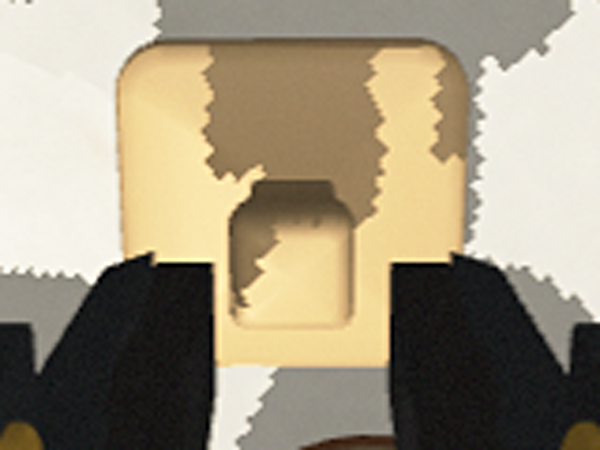

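Fingers are centred around the knob but their tips sit above its top (z≈0.05), i.e. they reach ~20 mm less than `tips_ahead` says. I'll lower in small steps and watch the force.

```bash
python3 -m crank '{"translation":[[0.05,0,0.16],[0,0,0.16],[0,0,0]],"angular":[[0,0,0],[0,0,0],[0,0,0]],"fingers":[-0.2,-0.2,-0.2]}' | sed -n '1,4p'
python3 -m crank '{"translation":[[0,0,0.06],[0,0,0]],"angular":[[0,0,0],[0,0,0]],"fingers":[-0.2,-0.2]}' | sed -n '1,4p'
python3 - <<'E'
from h import *
go(.5475,-.4093,.027,.8523-np.pi/2)
a=optics.snapshot('wrist')[180:300,205:365];b=optics.snapshot('side')[170:230,225:305]
f=lambda b:cv2.resize(b[...,::-1],(400,300),interpolation=cv2.INTER_CUBIC)
cv2.imwrite('pics/m5.png',np.hstack([f(a),f(b)]))
E
```

```text
time: 8.3
position: [0.5468, -0.4085, 0.0313]
tcp_rot: [-0.002, 0.911, 0.412, -0.001]
ft_force: [0.9, 0.7, -0.2]
time: 8.5
position: [0.5473, -0.4097, 0.0297]
tcp_rot: [-0.0, 0.911, 0.412, -0.0]
ft_force: [-0.3, 0.2, -0.3]
turn -0.02 shift [ 0.01 -0.    0.05] at [ 0.5473 -0.4097  0.0297] yaw -0.721 tilt [-0.0007  0.0001  0.    ] F [-0.3  0.2 -0.3] w 0.0351 g 0.0 t 8.5
```

View pics/m5.png

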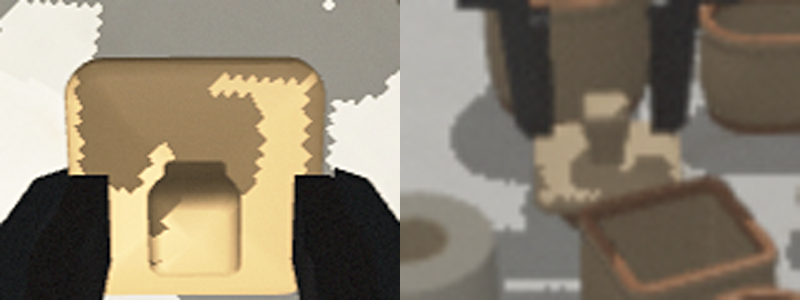

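Tips now straddle the knob about halfway down (side view), confirming the shorter reach (tips ≈ 4 mm behind the TCP). Down 4 mm more and grip.

```bash
python3 -m crank '{"translation":[[0,0,0.08],[0,0,0]],"angular":[[0,0,0],[0,0,0]],"fingers":[-0.2,-0.2]}' | sed -n '1,4p'
python3 -m crank '{"translation":[[0,0,0],[0,0,0],[0,0,0],[0,0,0]],"angular":[[0,0,0],[0,0,0],[0,0,0],[0,0,0]],"fingers":[-1,-1,-1,-1]}' 20
python3 -c "
from h import *
go(.5475,-.4093,.027,.8523-np.pi/2)"
```

```text
time: 8.8
position: [0.5474, -0.4095, 0.0258]
tcp_rot: [-0.0, 0.911, 0.412, -0.0]
ft_force: [0.4, 0.1, -0.6]
time: 9.2
position: [0.5476, -0.4097, 0.0262]
tcp_rot: [-0.0, 0.911, 0.412, 0.0]
ft_force: [-0.6, -0.9, 0.6]
width: 0.0175
grip_force: 19.9
turn -0.02 shift [ 0.01 -0.01 -0.02] at [ 0.5476 -0.4097  0.0262] yaw -0.7209 tilt [-0.0001 -0.0001  0.    ] F [-0.6 -0.9  0.6] w 0.0175 g 19.9 t 9.2
```

```bash
python3 -m crank '{"translation":[[0,0,-0.5],[0,0,-0.9],[0,0,-1],[0,0,-1],[0,0,0]],"angular":[[0,0,0],[0,0,0],[0,0,-1],[0,0,-1],[0,0,-1]],"fingers":[-1,-1,-1,-1,-1]}' | head -2
python3 -c "
from h import *
go(.5877,-.3278,.20,-.3508,.09)"
```

```text
time: 9.7
position: [0.5507, -0.4137, 0.2044]
turn -0.05 shift [0.07 0.1  0.09] at [ 0.5507 -0.4137  0.2044] yaw -0.3564 tilt [ 0.0137  0.0055 -0.    ] F [-0.1 -1.  -0.7] w 0.0178 g 19.9 t 9.7
```

Already almost at the look pose.

```bash
python3 -m crank '{"translation":[[0.05,0.1,0.05],[0,0,0],[0,0,0],[0,0,0]],"angular":[[0,0,0],[0,0,0],[0,0,0],[0,0,0]],"fingers":[-1,-1,-1,-1]}' | sed -n '1,2p;5,6p'
python3 look.py jq1 jar square .5877 -.3278 -.3508
python3 -c "
from h import *
go(.5877,-.3278,.09,-.3508)"
```

```text
time: 10.1
position: [0.5525, -0.4086, 0.192]
width: 0.0174
grip_force: 19.9
jar square [ 0.588  -0.3284 -0.3522] 0.918
turn -0.09 shift [1.76 0.1  2.05] at [ 0.5526 -0.4088  0.1923] yaw -0.3619 tilt [-0.0024 -0.0003 -0.    ] F [ 0.2  1.  -0.5] w 0.0176 g 19.9 t 10.2
```

```bash
python3 -m crank '{"translation":[[0.44,0.02,0.4],[0.44,0.02,0.4],[0.44,0.02,0.5],[0.44,0.02,0.6],[0,0,0]],"angular":[[0,0,-0.08],[0,0,0],[0,0,0],[0,0,0],[0,0,0]],"fingers":[-1,-1,-1,-1,-1]}' | sed -n '1,2p;5,6p'
python3 -m crank '{"translation":[[0,0,0],[0,0,0]],"angular":[[0,0,0],[0,0,0]],"fingers":[-1,-1]}' | sed -n '1,2p'
python3 -c "
from h import *
go(.588,-.3284,.065,-.3535)"
```

```text
time: 10.65
position: [0.5869, -0.321, 0.0939]
width: 0.0175
grip_force: 19.9
time: 10.85
position: [0.5871, -0.3313, 0.1005]
turn -0.0 shift [ 0.06 -0.    0.71] at [ 0.5871 -0.3313  0.1005] yaw -0.3539 tilt [0.0026 0.0029 0.    ] F [ 0.2 -0.3  0.7] w 0.0178 g 19.9 t 10.8
```

```bash
python3 -m crank '{"translation":[[0.06,0,0],[0,0,0.15],[0,0,0.15],[0,0,0],[0,0,0]],"angular":[[0,0,0],[0,0,0],[0,0,0],[0,0,0],[0,0,0]],"fingers":[-1,-1,-1,-1,-1]}' | sed -n '1,4p'
python3 -c "
from h import *
go(.588,-.3284,.065,-.3535)"
```

```text
time: 11.35
position: [0.5881, -0.3252, 0.0832]
tcp_rot: [-0.0, 0.82, 0.573, -0.0]
ft_force: [-1.3, -1.0, -1.2]
turn 0.02 shift [-0.06  0.02  0.36] at [ 0.5881 -0.3252  0.0832] yaw -0.3516 tilt [-0.0009 -0.0002 -0.    ] F [-1.3 -1.  -1.2] w 0.0177 g 19.9 t 11.3
```

```bash
for k in 1 2 3; do python3 -m crank '{"translation":[[0,0,0]],"angular":[[0,0,0]],"fingers":[-1]}' | sed -n '2p;4p'; done
python3 -c "
from h import *
go(.588,-.3284,.065,-.3535)"
```

```text
position: [0.5885, -0.3254, 0.0837]
ft_force: [-0.4, -0.1, -1.1]
position: [0.5886, -0.3254, 0.0839]
ft_force: [-0.5, 0.2, -1.2]
position: [0.5886, -0.3253, 0.0839]
ft_force: [0.7, 0.4, -1.5]
turn 0.02 shift [-0.06  0.01  0.38] at [ 0.5886 -0.3253  0.0839] yaw -0.3513 tilt [0.0004 0.     0.    ] F [ 0.7  0.4 -1.5] w 0.0175 g 19.9 t 11.7
```

```bash
python3 -m crank '{"translation":[[-0.06,0.01,0],[0,0,0],[0,0,0]],"angular":[[0,0,0],[0,0,0],[0,0,0]],"fingers":[-1,-1,-1]}' | sed -n '2p;4p'
python3 -m crank '{"translation":[[0,0,0.1],[0,0,0.1],[0,0,0],[0,0,0]],"angular":[[0,0,0],[0,0,0],[0,0,0],[0,0,0]],"fingers":[-1,-1,-1,-1]}' | sed -n '2p;4p'
python3 -c "
from h import *
go(.588,-.3284,.062,-.3535)"
```

```text
position: [0.5877, -0.3285, 0.0837]
ft_force: [-1.0, 0.1, -0.8]
position: [0.5876, -0.328, 0.0733]
ft_force: [-0.4, 0.0, -1.4]
turn 0.02 shift [-0.    0.01  0.23] at [ 0.5876 -0.328   0.0733] yaw -0.3513 tilt [-0.0008 -0.0002  0.    ] F [-0.4  0.  -1.4] w 0.0177 g 19.9 t 12.3
```

```bash
python3 -m crank '{"translation":[[0,0,0.1],[0,0,0.08],[0,0,0],[0,0,0]],"angular":[[0,0,0],[0,0,0],[0,0,0],[0,0,0]],"fingers":[-1,-1,-1,-1]}' | sed -n '2p;4p'
python3 -m crank '{"translation":[[0,0,0.04],[0,0,0],[0,0,0]],"angular":[[0,0,0],[0,0,0],[0,0,0]],"fingers":[-1,-1,-1]}' | sed -n '2p;4p'
python3 -c "
from h import *
go(.588,-.3284,.062,-.3535)"
```

```text
position: [0.5878, -0.3281, 0.0645]
ft_force: [0.8, 0.9, -1.0]
position: [0.5879, -0.3282, 0.0627]
ft_force: [0.8, 0.3, -1.5]
turn 0.02 shift [-0.    0.    0.01] at [ 0.5879 -0.3282  0.0627] yaw -0.3514 tilt [-0.     -0.0001  0.    ] F [ 0.8  0.3 -1.5] w 0.0177 g 19.9 t 13.1
```

```bash
python3 -m crank '{"translation":[[0,0,0.02],[0,0,0],[0,0,0]],"angular":[[0,0,0],[0,0,0],[0,0,0]],"fingers":[-1,-1,-1]}' | sed -n '2p;4p'
python3 -m crank '{"translation":[[0,0,0.02],[0,0,0],[0,0,0]],"angular":[[0,0,0],[0,0,0],[0,0,0]],"fingers":[-1,-1,-1]}' | sed -n '2p;4p'
```

```text
position: [0.588, -0.3283, 0.0622]
ft_force: [-0.5, 1.1, 4.9]
position: [0.588, -0.3283, 0.0618]
ft_force: [-2.1, 1.6, 7.7]
```

Contact at the expected home height. Release and go look at the oblong lid.

```bash
python3 -m crank '{"translation":[[0,0,0],[0,0,0],[0,0,0],[0,0,-0.4],[0,0,-0.8]],"angular":[[0,0,0],[0,0,0],[0,0,0],[0,0,0],[0,0,0]],"fingers":[-0.3,-0.3,-0.3,-0.3,-0.3]}' | sed -n '2p;4,5p'
python3 -c "
from h import *
go(.5364,-.2602,.17,-.0606,.09)"
```

```text
position: [0.5857, -0.3265, 0.1178]
ft_force: [-0.5, -0.3, 1.0]
width: 0.0307
turn -2.42 shift [-0.54 -1.06 -1.04] at [ 0.5857 -0.3265  0.1178] yaw -0.3513 tilt [-0.0074 -0.0015 -0.    ] F [-0.5 -0.3  1. ] w 0.0307 g 0.0 t 14.2
```

```bash
python3 -m crank '{"translation":[[0,0,-0.5],[0,0,-0.3],[0,0,-0.24],[-0.27,-0.53,0],[-0.27,-0.53,0]],"angular":[[0,0,-0.81],[0,0,-0.81],[0,0,-0.8],[0,0,0],[0,0,0]],"fingers":[-0.3,-0.3,-0.3,-0.3,-0.3]}' | sed -n '2p'
python3 -m crank '{"translation":[[0,0,0],[0,0,0],[0,0,0]],"angular":[[0,0,0],[0,0,0],[0,0,0]],"fingers":[-0.3,-0.3,-0.3]}' | sed -n '2p'
python3 look.py lo1 lid oblong .5364 -.2602 1.5102
python3 -c "
from h import *
go(.5364,-.2602,.026,-.0606)"
```

```text
position: [0.5336, -0.3516, 0.1728]
position: [0.5345, -0.351, 0.1724]
lid oblong [ 0.5366 -0.2603  1.5069] 0.999
turn 0.01 shift [ 1.81 -0.07  2.93] at [ 0.5346 -0.3509  0.1724] yaw -0.0591 tilt [ 0.0008 -0.0008  0.    ] F [ 0.4 -0.8  0.7] w 0.0309 g 0.0 t 15.0
```

```bash
python3 -m crank '{"translation":[[0.6,-0.02,0.4],[0.6,-0.02,0.5],[0.6,-0.02,0.6],[0,0,0.6],[0,0,0]],"angular":[[0,0,0.04],[0,0,0],[0,0,0],[0,0,0],[0,0,0]],"fingers":[-0.3,-0.3,-0.3,-0.3,-0.3]}' | sed -n '2p'
python3 -m crank '{"translation":[[0,0,0],[0,0,0],[0,0,0]],"angular":[[0,0,0],[0,0,0],[0,0,0]],"fingers":[-0.3,-0.3,-0.3]}' | sed -n '2p'
python3 -c "
from h import *
go(.5366,-.2603,.030,-.0639)"
```

```text
position: [0.5349, -0.2583, 0.0641]
position: [0.537, -0.2633, 0.0693]
turn -0.03 shift [ 0.06 -0.01  0.79] at [ 0.537  -0.2633  0.0693] yaw -0.0669 tilt [0.0028 0.0016 0.    ] F [ 0.4 -0.4  0.5] w 0.0306 g 0.0 t 15.8
```

```bash
python3 -m crank '{"translation":[[0.03,0,0.2],[0,0,0.2],[0,0,0.2],[0,0,0],[0,0,0]],"angular":[[0,0,0],[0,0,0],[0,0,0],[0,0,0],[0,0,0]],"fingers":[-0.3,-0.3,-0.3,-0.3,-0.3]}' | sed -n '2p;4p'
python3 -c "
from h import *
go(.5366,-.2603,.030,-.0639)"
```

```text
position: [0.5358, -0.2603, 0.0371]
ft_force: [0.4, -1.4, -0.3]
turn -0.02 shift [0.   0.02 0.14] at [ 0.5358 -0.2603  0.0371] yaw -0.066 tilt [-0.001  -0.0004 -0.    ] F [ 0.4 -1.4 -0.3] w 0.0308 g 0.0 t 16.3
```

```bash
python3 -m crank '{"translation":[[0,0.02,0.08],[0,0,0.06],[0,0,0],[0,0,0]],"angular":[[0,0,0],[0,0,0],[0,0,0],[0,0,0]],"fingers":[-0.3,-0.3,-0.3,-0.3]}' | sed -n '2p;4p'
python3 -m crank '{"translation":[[0,0,0],[0,0,0],[0,0,0],[0,0,0]],"angular":[[0,0,0],[0,0,0],[0,0,0],[0,0,0]],"fingers":[-1,-1,-1,-1]}' 20 | sed -n '2p;4,6p'
python3 -c "
from h import *
go(.5366,-.2603,.030,-.0639)"
```

```text
position: [0.5372, -0.2605, 0.0307]
ft_force: [0.1, -0.3, 0.1]
position: [0.5372, -0.2605, 0.0308]
ft_force: [0.3, 0.7, 0.3]
width: 0.0137
grip_force: 19.9
turn -0.02 shift [ 0.   -0.01  0.02] at [ 0.5372 -0.2605  0.0308] yaw -0.0658 tilt [ 0.0001 -0.0001 -0.    ] F [0.3 0.7 0.3] w 0.0137 g 19.9 t 17.1
```

```bash
python3 -m crank '{"translation":[[0,0,-0.5],[0,0,-0.9],[0,0,-1],[0,0,-1],[0,0,0]],"angular":[[0,0,0],[0,0,-0.5],[0,0,-1],[0,0,-1],[0,0,-1]],"fingers":[-1,-1,-1,-1,-1]}' | sed -n '2p'
python3 -m crank '{"translation":[[0,0,0],[0,0,0],[0,0,0],[0,0,0]],"angular":[[0,0,-1],[0,0,-1],[0,0,-1],[0,0,-0.85]],"fingers":[-1,-1,-1,-1]}' | sed -n '2p'
python3 -c "
from h import *
go(.451,-.4086,.20,.8155,.09)"
```

```text
position: [0.5409, -0.263, 0.2076]
position: [0.5367, -0.2604, 0.2006]
turn 0.04 shift [-2.58 -3.33  0.01] at [ 0.5367 -0.2604  0.2006] yaw 0.8207 tilt [-0.0003 -0.0006  0.    ] F [ 0.3  0.8 -1.2] w 0.0138 g 19.9 t 18.0
```

```bash
python3 -m crank '{"translation":[[-0.52,-0.67,0],[-0.52,-0.67,0],[-0.52,-0.67,0],[-0.52,-0.67,0],[-0.5,-0.65,0]],"angular":[[0,0,0],[0,0,0],[0,0,0],[0,0,0],[0,0,0]],"fingers":[-1,-1,-1,-1,-1]}' | sed -n '2p'
python3 -m crank '{"translation":[[0,0,0],[0,0,0],[0,0,0]],"angular":[[0,0,0.04],[0,0,0],[0,0,0]],"fingers":[-1,-1,-1]}' | sed -n '2p;5p'
python3 look.py jo1 jar oblong .451 -.4086 -.7553
python3 -c "
from h import *
go(.451,-.4086,.061,.8155)"
```

```text
position: [0.5162, -0.4718, 0.2004]
position: [0.5177, -0.4683, 0.2003]
width: 0.0138
jar oblong [ 0.4517 -0.409  -0.7322] 0.935
turn -0.01 shift [ 1.79 -0.05  2.79] at [ 0.5179 -0.468   0.2004] yaw 0.8138 tilt [ 0.0014 -0.0013 -0.    ] F [ 0.2 -0.5 -0.6] w 0.0135 g 19.9 t 18.9
```

Run:
```python
import fit; from fit import *
im=cv2.imread('pics/jo1_raw.png')[:,:,::-1].copy(); p=optics.camera_params('wrist')
for rs in [(1.25,80),(1.3,90),(1.4,100),(1.5,110)]:
    fit.RS=rs; v,s,o=fit.fit(im,p,'jar','oblong',(.4517,-.409,-.74)); print(rs,v.round(4),round(s,3))
go(v[0],v[1],.061,v[2]+np.pi/2)
```

```text
Traceback (most recent call last):
AttributeError: 'function' object has no attribute 'fit'
```

```bash
cat > refit.py <<'E'
import sys, fit as F
from h import *
f,w,n=sys.argv[1:4]; x0=[float(a) for a in sys.argv[4:7]]
im=cv2.imread(f'pics/{f}_raw.png')[:,:,::-1].copy(); p=optics.camera_params('wrist')
for rs in [(1.2,90),(1.25,110),(1.3,110),(1.4,120),(1.5,120)]:
    F.RS=rs; v,s,o=F.fit(im,p,w,n,x0); print(rs,v.round(4),round(s,3))
E
python3 refit.py jo1 jar oblong .4517 -.409 -.74
```

```text
(1.2, 90) [ 0.4518 -0.4087 -0.728 ] 0.744
(1.25, 110) [ 0.4519 -0.4088 -0.7256] 0.931
(1.3, 110) [ 0.4519 -0.4088 -0.7251] 0.94
(1.4, 120) [ 0.4519 -0.4088 -0.7253] 0.933
(1.5, 120) [ 0.4519 -0.4086 -0.7204] 0.905
```

```bash
python3 -m crank '{"translation":[[0,0,0.3],[0.59,0,0.4],[0.59,0,0.45],[0.59,0,0.5],[0,0,0.4]],"angular":[[0,0,-0.25],[0,0,0],[0,0,0],[0,0,0],[0,0,0]],"fingers":[-1,-1,-1,-1,-1]}' | sed -n '2p;5p'
python3 -m crank '{"translation":[[0,0,0],[0,0,0],[0,0,0]],"angular":[[0,0,0],[0,0,0],[0,0,0]],"fingers":[-1,-1,-1]}' | sed -n '2p'
python3 -c "
from h import *
go(.4518,-.4089,.061,.8438)"
```

```text
position: [0.4466, -0.4061, 0.0961]
width: 0.0138
position: [0.4526, -0.4119, 0.0992]
turn -0.01 shift [0.05 0.03 0.76] at [ 0.4526 -0.4119  0.0992] yaw 0.8423 tilt [ 0.0003  0.003  -0.    ] F [ 0.8  1.2 -0.5] w 0.0138 g 19.9 t 19.6
```

```bash
python3 -m crank '{"translation":[[0.03,0.02,0.15],[0,0,0.15],[0,0,0.1],[0,0,0],[0,0,0]],"angular":[[0,0,0],[0,0,0],[0,0,0],[0,0,0],[0,0,0]],"fingers":[-1,-1,-1,-1,-1]}' | sed -n '2p;4p'
python3 -c "
from h import *
go(.4518,-.4089,.061,.8438)"
```

```text
position: [0.4506, -0.4094, 0.0779]
ft_force: [0.1, -1.0, -1.4]
turn -0.02 shift [-0.01  0.02  0.34] at [ 0.4506 -0.4094  0.0779] yaw 0.8414 tilt [-0.     -0.0004  0.    ] F [ 0.1 -1.  -1.4] w 0.0137 g 19.9 t 20.1
```

```bash
python3 -m crank '{"translation":[[0,0.02,0.1],[0,0,0.1],[0,0,0.08],[0,0,0],[0,0,0]],"angular":[[0,0,0],[0,0,0],[0,0,0],[0,0,0],[0,0,0]],"fingers":[-1,-1,-1,-1,-1]}' | sed -n '2p;4p'
python3 -c "
from h import *
go(.4518,-.4089,.061,.8438)"
```

```text
position: [0.4513, -0.4087, 0.064]
ft_force: [-0.2, 0.4, -1.0]
turn -0.02 shift [-0.01  0.    0.06] at [ 0.4513 -0.4087  0.064 ] yaw 0.8414 tilt [ 0.     -0.0003 -0.    ] F [-0.2  0.4 -1. ] w 0.0136 g 19.9 t 20.6
```

```bash
python3 -m crank '{"translation":[[0,0,0.05],[0,0,0],[0,0,0]],"angular":[[0,0,0],[0,0,0],[0,0,0]],"fingers":[-1,-1,-1]}' | sed -n '2p;4p'
python3 -m crank '{"translation":[[0,0,0.03],[0,0,0],[0,0,0]],"angular":[[0,0,0],[0,0,0],[0,0,0]],"fingers":[-1,-1,-1]}' | sed -n '2p;4p'
```

```text
position: [0.4513, -0.4087, 0.0617]
ft_force: [-0.1, -0.4, -0.9]
position: [0.4513, -0.4091, 0.0607]
ft_force: [-1.6, -0.3, 3.7]
```

```bash
python3 -m crank '{"translation":[[0,0,0],[0,0,0],[0,0,0],[0,0,-0.4],[0,0,-0.8]],"angular":[[0,0,0],[0,0,0],[0,0,0],[0,0,0],[0,0,0]],"fingers":[-0.3,-0.3,-0.3,-0.3,-0.3]}' | sed -n '2p;4,5p'
python3 - <<'E'
from h import *
p=optics.camera_params('top');q=optics.camera_params('side')
for a,b in [((235.5,280),(357,191.5)),((240,352),(395,141))]:
    c,d=ray(p,[a]);e,f=ray(q,[b]);d=d[0];f=f[0]
    t=np.linalg.lstsq(np.c_[d,-f],e-c,rcond=None)[0]; print((c+d*t[0]).round(3),(e+f*t[1]).round(3))
print(onplane(p,[(223,282),(247,279)],.02).round(3))
go(.445,-.2578,.17,1.5,.09); print(np.round(status.sense()['joint_pos'],2))
E
```

```text
position: [0.4497, -0.4069, 0.118]
ft_force: [-0.3, 0.1, 0.5]
width: 0.0308
[ 0.415 -0.297  0.039] [ 0.417 -0.3    0.039]
[ 0.285 -0.314  0.092] [ 0.286 -0.315  0.092]
[[ 0.411 -0.27   0.02 ]
 [ 0.418 -0.319  0.02 ]]
turn -5.48 shift [-1.5   2.97 -1.04] at [ 0.4497 -0.4069  0.118 ] yaw 0.8419 tilt [-0.     -0.0069 -0.    ] F [-0.3  0.1  0.5] w 0.0308 g 0.0 t 21.8
[ 0.67  0.81 -0.01  1.72  0.01  0.62  1.49]
```

```bash
python3 -m crank '{"translation":[[0,0,-0.3],[0,0,-0.3],[0,0,-0.3],[0,0,-0.14],[0,0,0]],"angular":[[0,0,-1],[0,0,-1],[0,0,-1],[0,0,-1],[0,0,-1]],"fingers":[-0.3,-0.3,-0.3,-0.3,-0.3]}' | sed -n '2p'
python3 -m crank '{"translation":[[0,0,0],[-0.37,0.74,0],[-0.37,0.74,0],[-0.37,0.74,0],[-0.37,0.74,0]],"angular":[[0,0,-0.48],[0,0,0],[0,0,0],[0,0,0],[0,0,0]],"fingers":[-0.2,-0.2,-0.2,-0.2,-0.2]}' | sed -n '2p'
python3 -m crank '{"translation":[[0,0,0],[0,0,0],[0,0,0]],"angular":[[0,0,0],[0,0,0],[0,0,0]],"fingers":[-0.2,-0.2,-0.2]}' | sed -n '2p'
python3 look.py lb1 lid big .445 -.2578 0
python3 -c "
from h import *
go(.445,-.2578,.027,1.5); print(np.round(status.sense()['joint_pos'],2))"
```

```text
position: [0.4519, -0.4091, 0.1734]
position: [0.5364, -0.2649, 0.172]
position: [0.5348, -0.2678, 0.172]
lid big [ 0.4453 -0.2576  0.0655] 0.999
turn -0.03 shift [1.8  0.08 2.9 ] at [ 0.5347 -0.2682  0.172 ] yaw 1.4965 tilt [-0.0011 -0.0009 -0.    ] F [ 0.7 -0.4  0.2] w 0.0354 g 0.0 t 23.1
[ 0.49  0.72 -0.17  1.71  0.18  0.73  1.72]
```

```bash
python3 -m crank '{"translation":[[0.6,0.02,0.4],[0.6,0.02,0.5],[0.6,0.02,0.6],[0,0,0.6],[0,0,0]],"angular":[[0,0,0],[0,0,0],[0,0,0],[0,0,0],[0,0,0]],"fingers":[-0.2,-0.2,-0.2,-0.2,-0.2]}' | sed -n '2p'
python3 -m crank '{"translation":[[0,0,0],[0,0,0],[0,0,0]],"angular":[[0,0,0],[0,0,0],[0,0,0]],"fingers":[-0.2,-0.2,-0.2]}' | sed -n '2p'
python3 -c "
from h import *
go(.4452,-.2577,.027,1.5)"
```

```text
position: [0.4428, -0.2574, 0.0646]
position: [0.4476, -0.2576, 0.0685]
turn -0.01 shift [ 0.05 -0.01  0.83] at [ 0.4476 -0.2576  0.0685] yaw 1.4988 tilt [-0.001   0.0031 -0.    ] F [0.1 0.3 0.2] w 0.0355 g 0.0 t 23.9
```

```bash
python3 -m crank '{"translation":[[0.03,0,0.2],[0,0,0.2],[0,0,0.2],[0,0,0],[0,0,0]],"angular":[[0,0,0],[0,0,0],[0,0,0],[0,0,0],[0,0,0]],"fingers":[-0.2,-0.2,-0.2,-0.2,-0.2]}' | sed -n '2p;4p'
python3 -c "
from h import *
go(.4452,-.2577,.027,1.5)"
```

```text
position: [0.4444, -0.2565, 0.0366]
ft_force: [0.4, 0.7, -0.1]
turn -0.01 shift [-0.02 -0.02  0.19] at [ 0.4444 -0.2565  0.0366] yaw 1.4993 tilt [ 0.0005 -0.0012  0.    ] F [ 0.4  0.7 -0.1] w 0.0352 g 0.0 t 24.4
```

```bash
python3 -m crank '{"translation":[[0,-0.02,0.1],[0,0,0.07],[0,0,0],[0,0,0]],"angular":[[0,0,0],[0,0,0],[0,0,0],[0,0,0]],"fingers":[-0.2,-0.2,-0.2,-0.2]}' | sed -n '2p;4p'
python3 -m crank '{"translation":[[0,0,0],[0,0,0],[0,0,0],[0,0,0]],"angular":[[0,0,0],[0,0,0],[0,0,0],[0,0,0]],"fingers":[-1,-1,-1,-1]}' 20 | sed -n '2p;4,6p'
python3 -c "
from h import *
go(.4452,-.2577,.027,1.5)"
```

```text
position: [0.4446, -0.2578, 0.0287]
ft_force: [-0.1, 0.5, 0.5]
position: [0.4447, -0.2579, 0.0288]
ft_force: [-0.3, -0.5, 1.2]
width: 0.0211
grip_force: 20.0
turn -0.01 shift [-0.01  0.    0.04] at [ 0.4447 -0.2579  0.0288] yaw 1.499 tilt [-0.      0.0002 -0.    ] F [-0.3 -0.5  1.2] w 0.0211 g 20.0 t 25.2
```

```bash
python3 -m crank '{"translation":[[0,0,-0.5],[0,0,-0.9],[0,0,-1],[0,0,-1],[0,0,-0.2]],"angular":[[0,0,0],[0,0,0],[0,0,0],[0,0,0],[0,0,0]],"fingers":[-1,-1,-1,-1,-1]}' | sed -n '2p;5,6p'
python3 -c "
from h import *
go(.5043,-.4792,.21,1.5,.09)"
```

```text
position: [0.4472, -0.259, 0.2136]
width: 0.0206
grip_force: 20.0
turn -0.01 shift [-3.25 -4.31  0.07] at [ 0.4472 -0.259   0.2136] yaw 1.4985 tilt [-0.0034  0.0087 -0.    ] F [ 0.8 -0.6 -1.2] w 0.0206 g 20.0 t 25.7
```

```bash
python3 -m crank '{"translation":[[-0.54,-0.72,0],[-0.54,-0.72,0],[-0.54,-0.72,0],[-0.54,-0.72,0],[-0.54,-0.72,0]],"angular":[[0,0,0],[0,0,0],[0,0,0],[0,0,0],[0,0,0]],"fingers":[-1,-1,-1,-1,-1]}' | sed -n '2p'
python3 -m crank '{"translation":[[-0.54,-0.72,0],[0,0,0],[0,0,0],[0,0,0]],"angular":[[0,0,0],[0,0,0],[0,0,0],[0,0,0]],"fingers":[-1,-1,-1,-1]}' | sed -n '2p;5p'
python3 look.py jb1 jar big .5043 -.4792 0; python3 refit.py jb1 jar big .5043 -.4792 0
python3 -c "
from h import *
go(.5043,-.4792,.103,1.5)"
```

```text
position: [0.5663, -0.4481, 0.2071]
position: [0.59, -0.4831, 0.2074]
width: 0.0211
jar big [ 0.5047 -0.4793  0.1543] 0.922
(1.2, 90) [ 0.505  -0.4793  0.1564] 0.637
(1.25, 110) [ 0.5049 -0.4794  0.1949] 0.92
(1.3, 110) [ 0.5049 -0.4793  0.077 ] 0.931
(1.4, 120) [ 0.5049 -0.4794  0.0569] 0.929
(1.5, 120) [ 0.505  -0.4792  0.0321] 0.904
turn 0.0 shift [ 1.72 -0.04  2.1 ] at [ 0.5902 -0.4831  0.2082] yaw 1.5005 tilt [ 0.0018 -0.0017 -0.    ] F [ 0.3 -0.4 -1.7] w 0.0206 g 20.0 t 26.6
```

```bash
python3 -m crank '{"translation":[[0.43,-0.01,0.4],[0.43,-0.01,0.5],[0.43,-0.01,0.6],[0.43,-0.01,0.5],[0,0,0]],"angular":[[0,0,0],[0,0,0],[0,0,0],[0,0,0],[0,0,0]],"fingers":[-1,-1,-1,-1,-1]}' | sed -n '2p;5p'
python3 -m crank '{"translation":[[0,0,0],[0,0,0],[0,0,0]],"angular":[[0,0,0],[0,0,0],[0,0,0]],"fingers":[-1,-1,-1]}' | sed -n '2p'
python3 -c "
from h import *
go(.5044,-.4795,.0728,1.5)"
```

```text
position: [0.498, -0.4788, 0.1056]
width: 0.0213
position: [0.5074, -0.4807, 0.1106]
turn 0.0 shift [0.06 0.02 0.76] at [ 0.5074 -0.4807  0.1106] yaw 1.5004 tilt [-0.0015  0.0039 -0.    ] F [-0.4 -1.  -0.3] w 0.0206 g 20.0 t 27.4
```

```bash
python3 -m crank '{"translation":[[0.03,0,0.15],[0,0,0.15],[0,0,0.1],[0,0,0],[0,0,0]],"angular":[[0,0,0],[0,0,0],[0,0,0],[0,0,0],[0,0,0]],"fingers":[-1,-1,-1,-1,-1]}' | sed -n '2p;4p'
python3 -c "
from h import *
go(.5044,-.4795,.0728,1.5)"
```

```text
position: [0.5033, -0.4805, 0.0883]
ft_force: [-0.4, 0.1, -0.9]
turn -0.01 shift [-0.02  0.02  0.31] at [ 0.5033 -0.4805  0.0883] yaw 1.4991 tilt [ 0.0005 -0.0004 -0.    ] F [-0.4  0.1 -0.9] w 0.0204 g 20.0 t 27.9
```

```bash
python3 -m crank '{"translation":[[-0.02,0.02,0.08],[0,0,0.08],[0,0,0.08],[0,0,0],[0,0,0]],"angular":[[0,0,0],[0,0,0],[0,0,0],[0,0,0],[0,0,0]],"fingers":[-1,-1,-1,-1,-1]}' | sed -n '2p;4p'
python3 -c "
from h import *
go(.5044,-.4795,.0728,1.5)"
```

```text
position: [0.5043, -0.4796, 0.0765]
ft_force: [-0.1, -0.6, -1.2]
turn -0.01 shift [-0.    0.    0.07] at [ 0.5043 -0.4796  0.0765] yaw 1.499 tilt [ 0.0002 -0.0003 -0.    ] F [-0.1 -0.6 -1.2] w 0.0211 g 20.0 t 28.4
```

```bash
python3 -m crank '{"translation":[[0,0,0.06],[0,0,0],[0,0,0]],"angular":[[0,0,0],[0,0,0],[0,0,0]],"fingers":[-1,-1,-1]}' | sed -n '2p;4p'
python3 -m crank '{"translation":[[0,0,0.03],[0,0,0],[0,0,0]],"angular":[[0,0,0],[0,0,0],[0,0,0]],"fingers":[-1,-1,-1]}' | sed -n '2p;4p'
```

```text
position: [0.5043, -0.4796, 0.0736]
ft_force: [-0.1, 0.1, -1.0]
position: [0.5046, -0.4799, 0.0729]
ft_force: [-0.9, 0.6, 3.7]
```

```bash
python3 -m crank '{"translation":[[0,0,0],[0,0,0],[0,0,0],[0,0,-0.4],[0,0,-0.8]],"angular":[[0,0,0],[0,0,0],[0,0,0],[0,0,0],[0,0,0]],"fingers":[-0.2,-0.2,-0.2,-0.2,-0.2]}' | sed -n '2p;4,5p'
python3 -m crank '{"translation":[[0,0,-0.5],[0,0,-0.5],[0,0,0],[0,0,0],[0,0,0]],"angular":[[0,0,-1],[0,0,-1],[0,0,-1],[0,0,-1],[0,0,-1]],"fingers":[-0.3,-0.3,-0.3,-0.3,-0.3]}' | sed -n '2p;4,5p'
python3 -c "
from h import *
go(.4925,-.3313,.17,2.11,.09); print(np.round(status.sense()['joint_pos'],2))"
```

```text
position: [0.5022, -0.4778, 0.1291]
ft_force: [0.1, 0.3, 1.1]
width: 0.0355
position: [0.5043, -0.4797, 0.1822]
ft_force: [-0.6, 0.2, -0.3]
width: 0.0311
turn -0.05 shift [-3.12  2.67  0.24] at [ 0.5043 -0.4797  0.1822] yaw 2.1039 tilt [-0.0002 -0.0001 -0.    ] F [-0.6  0.2 -0.3] w 0.0311 g 0.0 t 30.1
[ 0.88  0.86 -0.38  1.36  0.34  0.99  2.53]
```

```bash
python3 -m crank '{"translation":[[-0.62,0.53,0.05],[-0.62,0.53,0.05],[-0.62,0.53,0.05],[-0.62,0.53,0.05],[-0.62,0.53,0.05]],"angular":[[0,0,0],[0,0,0],[0,0,0],[0,0,0],[0,0,0]],"fingers":[-0.3,-0.3,-0.3,-0.3,-0.3]}' | sed -n '2p'
python3 -m crank '{"translation":[[0,0,0],[0,0,0],[0,0,0]],"angular":[[0,0,0],[0,0,0],[0,0,0]],"fingers":[-0.3,-0.3,-0.3]}' | sed -n '2p'
python3 look.py ls1 lid small .4925 -.3313 0
python3 -c "
from h import *
go(.4925,-.3313,.03,2.11); print(np.round(status.sense()['joint_pos'],2))"
```

```text
position: [0.5718, -0.2857, 0.1695]
position: [0.5708, -0.2889, 0.1695]
lid small [ 0.4926 -0.3309  0.0631] 0.999
turn -0.11 shift [1.77 0.08 2.79] at [ 0.5707 -0.2892  0.1695] yaw 2.0964 tilt [-0.0008 -0.0012 -0.    ] F [-0.  -0.7  0.4] w 0.0306 g 0.0 t 30.9
[ 0.58  0.79 -0.35  1.57  0.34  0.84  2.2 ]
```

```bash
python3 -m crank '{"translation":[[0.59,0.02,0],[0.59,0.02,0.2],[0.59,0.02,0.5],[0,0,0.7],[0,0,0.6]],"angular":[[0,0,0],[0,0,0],[0,0,0],[0,0,0],[0,0,0]],"fingers":[-0.3,-0.3,-0.3,-0.3,-0.3]}' | sed -n '2p'
python3 -m crank '{"translation":[[0,0,0],[0,0,0],[0,0,0]],"angular":[[0,0,0],[0,0,0],[0,0,0]],"fingers":[-0.3,-0.3,-0.3]}' | sed -n '2p'
python3 -c "
from h import *
go(.4926,-.3310,.03,2.1)"
```

```text
position: [0.4914, -0.3322, 0.0687]
position: [0.4946, -0.3301, 0.0712]
turn -0.01 shift [0.04 0.   0.82] at [ 0.4946 -0.3301  0.0712] yaw 2.0983 tilt [-0.0025  0.0015 -0.    ] F [-0.5 -0.2 -0.1] w 0.031 g 0.0 t 31.7
```

```bash
python3 -m crank '{"translation":[[0.02,0,0.2],[0,0,0.2],[0,0,0.2],[0,0,0],[0,0,0]],"angular":[[0,0,0],[0,0,0],[0,0,0],[0,0,0],[0,0,0]],"fingers":[-0.3,-0.3,-0.3,-0.3,-0.3]}' | sed -n '2p;4p'
python3 -c "
from h import *
go(.4926,-.3310,.03,2.1)"
```

```text
position: [0.4925, -0.3293, 0.0392]
ft_force: [0.4, -1.3, 1.3]
turn -0.01 shift [ 0.01 -0.03  0.18] at [ 0.4925 -0.3293  0.0392] yaw 2.0993 tilt [ 0.0008 -0.0004  0.    ] F [ 0.4 -1.3  1.3] w 0.0309 g 0.0 t 32.2
```

```bash
python3 -m crank '{"translation":[[0,-0.03,0.1],[0,0,0.06],[0,0,0],[0,0,0]],"angular":[[0,0,0],[0,0,0],[0,0,0],[0,0,0]],"fingers":[-0.3,-0.3,-0.3,-0.3]}' | sed -n '2p;4p'
python3 -m crank '{"translation":[[0,0,0],[0,0,0],[0,0,0],[0,0,0]],"angular":[[0,0,0],[0,0,0],[0,0,0],[0,0,0]],"fingers":[-1,-1,-1,-1]}' 20 | sed -n '2p;4,6p'
python3 -c "
from h import *
go(.4926,-.3310,.03,2.1)"
```

```text
position: [0.4934, -0.3309, 0.0316]
ft_force: [0.2, 0.0, 0.4]
position: [0.4935, -0.3309, 0.0318]
ft_force: [-0.3, 1.2, 0.4]
width: 0.0138
grip_force: 20.0
turn -0.01 shift [0.02 0.01 0.04] at [ 0.4935 -0.3309  0.0318] yaw 2.099 tilt [-0.      0.0001 -0.    ] F [-0.3  1.2  0.4] w 0.0138 g 20.0 t 33.0
```

```bash
python3 -m crank '{"translation":[[0,0,-0.3],[0,0,-0.8],[0,0,-0.9],[0,0,-1],[0,0,-0.8]],"angular":[[0,0,0],[0,0,0],[0,0,0],[0,0,0],[0,0,0.5]],"fingers":[-1,-1,-1,-1,-1]}' | sed -n '2p;4,6p'
python3 -m crank '{"translation":[[0,0,0],[0,0,0],[0,0,0],[0,0,0],[0,0,0]],"angular":[[0,0,1],[0,0,1],[0,0,1],[0,0,1],[0,0,1]],"fingers":[-1,-1,-1,-1,-1]}' | sed -n '2p'
python3 -m crank '{"translation":[[0,0,0],[0,0,0],[0,0,0],[0,0,0],[0,0,0]],"angular":[[0,0,1],[0,0,1],[0,0,1],[0,0,1],[0,0,1]],"fingers":[-1,-1,-1,-1,-1]}' | sed -n '2p'
python3 -m crank '{"translation":[[0,0,0],[0,0,0],[0,0,0],[0,0,0],[0,0,0]],"angular":[[0,0,1],[0,0,1],[0,0,1],[0,0,1],[0,0,1]],"fingers":[-1,-1,-1,-1,-1]}' | sed -n '2p'
python3 -m crank '{"translation":[[0,0,0],[0,0,0],[0,0,0]],"angular":[[0,0,1],[0,0,1],[0,0,0]],"fingers":[-1,-1,-1]}' | sed -n '2p;4,6p'
python3 -c "
from h import *
go(.621,-.253,.22,0,.09)"
```

```text
position: [0.4937, -0.331, 0.2255]
ft_force: [1.1, -0.7, -1.8]
width: 0.0147
grip_force: 20.0
position: [0.4933, -0.3307, 0.2228]
position: [0.4934, -0.3305, 0.2227]
position: [0.4935, -0.3304, 0.2227]
position: [0.4936, -0.3303, 0.2225]
ft_force: [-0.8, -0.1, -1.1]
width: 0.0142
grip_force: 20.0
turn -0.01 shift [-0.25  2.55  0.05] at [ 0.4936 -0.3303  0.2225] yaw -0.0007 tilt [ 0.0007 -0.0005 -0.    ] F [-0.8 -0.1 -1.1] w 0.0142 g 20.0 t 35.3
```

```bash
python3 -m crank '{"translation":[[-0.08,0.85,0],[-0.08,0.85,0],[-0.08,0.85,0.05],[0,0,0],[0,0,0]],"angular":[[0,0,0],[0,0,0],[0,0,0],[0,0,0],[0,0,0]],"fingers":[-1,-1,-1,-1,-1]}' | sed -n '2p'
python3 -m crank '{"translation":[[0,0,0],[0,0,0]],"angular":[[0,0,0],[0,0,0]],"fingers":[-1,-1]}' | sed -n '2p;5p'
python3 look.py js1 jar small .621 -.253 0; python3 refit.py js1 jar small .621 -.253 0
python3 - <<'E'
from h import *
go(.621,-.253,.115,0)
a=cv2.imread('pics/js1_raw.png')
b=cv2.resize(optics.snapshot('side')[60:360,140:540][...,::-1],(400,300))
cv2.imwrite('pics/v1.png',np.hstack([cv2.resize(a,(400,300)),b]))
E
```

```text
position: [0.621, -0.3424, 0.2187]
position: [0.6195, -0.3436, 0.2198]
width: 0.0141
jar small [ 0.6215 -0.2533  0.1315] 0.935
(1.2, 90) [ 0.6217 -0.2533  0.1017] 0.779
(1.25, 110) [ 0.6217 -0.2533  0.1753] 0.929
(1.3, 110) [ 0.6218 -0.2532  0.1967] 0.936
(1.4, 120) [ 0.6219 -0.2532  0.1622] 0.929
(1.5, 120) [ 0.6219 -0.2532  0.1633] 0.901
turn -0.01 shift [1.81 0.03 2.1 ] at [ 0.6197 -0.3435  0.2198] yaw -0.0018 tilt [-0.0003 -0.     -0.    ] F [-0.4  0.3 -0.3] w 0.0143 g 20.0 t 36.0
```

View pics/v1.png

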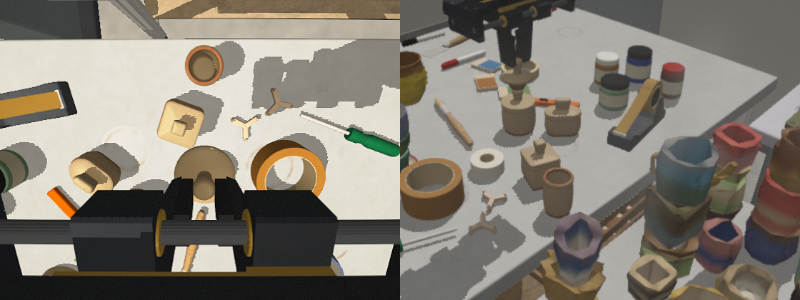

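Run:
```python
from fit import *
p=optics.camera_params('wrist'); im=cv2.imread('pics/js1_raw.png')[:,:,::-1].copy()
x,r,s=tool(); 
for dz in (.183,.188,.193):
    v,sc,o=fit(im,p,'lid','small',(x[0],x[1]+.001,0),dz=dz,m=10); print(dz,v.round(4),round(sc,3),'rel tool x,y mm',((v[1]-x[1])*1e3).round(1),((v[0]-x[0])*1e3).round(1))
a=im[190:310,205:365]; 
cv2.imwrite('pics/v2.png',np.hstack([cv2.resize(o,(400,400)),cv2.resize(a[...,::-1],(400,400))]))
```

```text
0.183 [ 0.6208 -0.34    0.0288] 0.888 rel tool x,y mm 3.4 0.8
0.188 [ 0.6204 -0.3379  0.1789] 0.9 rel tool x,y mm 5.5 0.5
0.193 [ 0.6203 -0.3359 -0.0565] 0.919 rel tool x,y mm 7.6 0.3
```

View pics/v2.png

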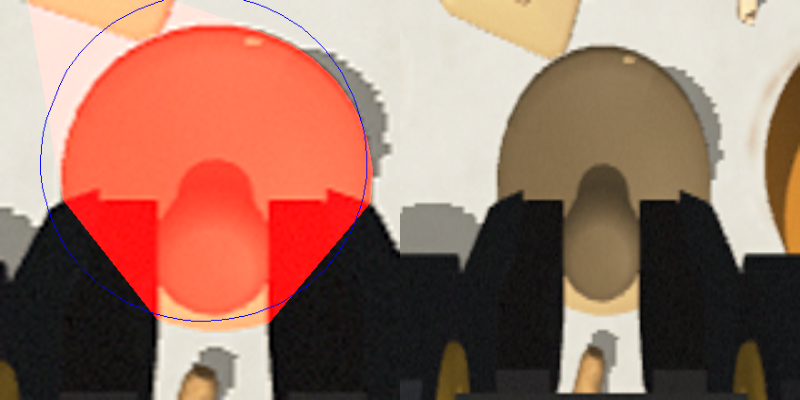

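Run:
```python
from h import *
p=optics.camera_params('wrist'); x,r,s=tool()
print('measured far (283?,203.5) near 284.5 left/right', 205+98*.4,205+312*.4)
for dx in (0,.001,.002,.003):
  for zz in (.030,.0318,.034):
    for tilt in (-.04,0,.04):
        c=x+[0,dx,-zz]
        e=lambda y,z: c+[0,y*np.cos(tilt)-z*np.sin(tilt),z*np.cos(tilt)+y*np.sin(tilt)]
        P=proj(p,[e(.0235,.021),e(-.0235,.021),e(-.0235,.016)]); Q=proj(p,[c+[-.0235,0,.02],c+[.0235,0,.02]])
        if tilt==0 or zz==.0318: print(dx,zz,tilt,P[:,1].round(1),Q[:,0].round(1))
```

```text
measured far (283?,203.5) near 284.5 left/right 244.2 329.8
0 0.03 0 [210.2 290.9 286.4] [238.6 325.3]
0 0.0318 -0.04 [207.2 288.7 284.7] [239.1 324.9]
0 0.0318 0 [209.2 289.3 284.9] [239.1 324.9]
0 0.0318 0.04 [211.3 289.7 285. ] [239.1 324.9]
0 0.034 0 [208.1 287.3 283. ] [239.6 324.4]
0.001 0.03 0 [208.3 289.3 284.9] [238.6 325.3]
0.001 0.0318 -0.04 [205.4 287.1 283.1] [239. 325.]
0.001 0.0318 0 [207.4 287.7 283.3] [239. 325.]
0.001 0.0318 0.04 [209.4 288.1 283.5] [239. 325.]
0.001 0.034 0 [206.3 285.8 281.5] [239.5 324.5]
0.002 0.03 0 [206.5 287.7 283.3] [238.5 325.4]
0.002 0.0318 -0.04 [203.6 285.5 281.5] [238.9 325. ]
0.002 0.0318 0 [205.5 286.1 281.8] [238.9 325. ]
0.002 0.0318 0.04 [207.6 286.6 282. ] [238.9 325. ]
0.002 0.034 0 [204.4 284.2 280. ] [239.5 324.6]
0.003 0.03 0 [204.6 286.1 281.7] [238.4 325.5]
0.003 0.0318 -0.04 [201.7 283.9 280. ] [238.8 325.1]
0.003 0.0318 0 [203.7 284.5 280.2] [238.8 325.1]
0.003 0.0318 0.04 [205.7 285.  280.4] [238.8 325.1]
0.003 0.034 0 [202.6 282.6 278.4] [239.4 324.6]
```

The view shows the lid held squarely with the knob between the pads, displaced ~1–2.5 mm ahead/right of the TCP; I'll compensate 1.6 mm in both axes and watch side forces on the way down.

```bash
python3 -m crank '{"translation":[[0.44,0,0.4],[0.44,0,0.5],[0.44,0,0.6],[0.44,0,0.5],[0,0,0]],"angular":[[0,0,0],[0,0,0],[0,0,0],[0,0,0],[0,0,0]],"fingers":[-1,-1,-1,-1,-1]}' | sed -n '2p;5p'
python3 -m crank '{"translation":[[0,0,0],[0,0,0],[0,0,0]],"angular":[[0,0,0],[0,0,0],[0,0,0]],"fingers":[-1,-1,-1]}' | sed -n '2p'
python3 -c "
from h import *
go(.6201,-.2549,.0858,0)"
```

```text
position: [0.619, -0.2489, 0.1159]
width: 0.0142
position: [0.6216, -0.2578, 0.1211]
turn -0.03 shift [ 0.06 -0.03  0.71] at [ 0.6216 -0.2578  0.1211] yaw -0.0033 tilt [ 0.0029  0.0026 -0.    ] F [-0.4  0.3 -0.7] w 0.0143 g 20.0 t 36.9
```

```bash
python3 -m crank '{"translation":[[0.02,0,0.15],[0,0,0.15],[0,0,0],[0,0,0],[0,0,0]],"angular":[[0,0,0],[0,0,0],[0,0,0],[0,0,0],[0,0,0]],"fingers":[-1,-1,-1,-1,-1]}' | sed -n '2p;4p'
python3 -c "
from h import *
go(.6201,-.2549,.0858,0)"
```

```text
position: [0.6211, -0.2541, 0.1042]
ft_force: [-0.2, 1.1, -0.1]
turn -0.01 shift [-0.02 -0.02  0.37] at [ 0.6211 -0.2541  0.1042] yaw -0.001 tilt [ 0.0001  0.     -0.    ] F [-0.2  1.1 -0.1] w 0.0145 g 20.0 t 37.4
```

```bash
python3 -m crank '{"translation":[[-0.02,-0.02,0.1],[0,0,0.1],[0,0,0],[0,0,0]],"angular":[[0,0,0],[0,0,0],[0,0,0],[0,0,0]],"fingers":[-1,-1,-1,-1]}' | sed -n '2p;4p'
python3 -m crank '{"translation":[[0,0,0.08],[0,0,0],[0,0,0]],"angular":[[0,0,0],[0,0,0],[0,0,0]],"fingers":[-1,-1,-1]}' | sed -n '2p;4p'
python3 -c "
from h import *
go(.6201,-.2549,.0858,0)"
```

```text
position: [0.6198, -0.255, 0.0939]
ft_force: [0.6, 0.7, -1.2]
position: [0.62, -0.255, 0.0901]
ft_force: [-0.8, 0.1, -1.0]
turn -0.01 shift [0.   0.   0.09] at [ 0.62   -0.255   0.0901] yaw -0.0009 tilt [-0.0002 -0.0002  0.    ] F [-0.8  0.1 -1. ] w 0.0144 g 20.0 t 38.1
```

```bash
python3 -m crank '{"translation":[[0,0,0.06],[0,0,0],[0,0,0]],"angular":[[0,0,0],[0,0,0],[0,0,0]],"fingers":[-1,-1,-1]}' | sed -n '2p;4p'
python3 -m crank '{"translation":[[0,0,0.03],[0,0,0],[0,0,0]],"angular":[[0,0,0],[0,0,0],[0,0,0]],"fingers":[-1,-1,-1]}' | sed -n '2p;4p'
```

```text
position: [0.6199, -0.255, 0.0871]
ft_force: [0.3, -0.7, -0.8]
position: [0.6203, -0.2552, 0.086]
ft_force: [-0.1, -0.3, 1.2]
```

```bash
python3 -m crank '{"translation":[[0,0,0.02],[0,0,0],[0,0,0]],"angular":[[0,0,0],[0,0,0],[0,0,0]],"fingers":[-1,-1,-1]}' | sed -n '2p;4p'
python3 -m crank '{"translation":[[0,0,0],[0,0,0],[0,0,0],[0,0,-0.4],[0,0,-0.8]],"angular":[[0,0,0],[0,0,0],[0,0,0],[0,0,0],[0,0,0]],"fingers":[-0.3,-0.3,-0.3,-0.3,-0.3]}' | sed -n '2p;4,5p'
python3 -m crank '{"translation":[[-0.3,-0.3,-0.9],[-0.3,-0.5,-0.8],[-0.3,-0.5,-0.8],[-0.3,-0.5,-0.8],[0,0,-0.6]],"angular":[[0,0,0],[0,0,0],[0,0,0],[0,0,0],[0,0,0]],"fingers":[0,0,0,0,0]}' | sed -n '2p;4,5p'
python3 -m crank '{"translation":[[0,0,0],[0,0,0],[0,0,0]],"angular":[[0,0,0],[0,0,0],[0,0,0]],"fingers":[0,0,0]}' | sed -n '1,2p'
python3 - <<'E'
from fit import *
p=optics.camera_params('wrist'); im=optics.snapshot('wrist'); cv2.imwrite('pics/end_raw.png',im[:,:,::-1])
for n,x0,dz in [('big',(.505,-.4793,0),.044),('small',(.6217,-.2533,0),.054),('square',(.588,-.3284,-.352),.036),('oblong',(.4518,-.4089,-.727),.030)]:
    for e in (0,.005,.01):
        v,s,o=fit(im,p,'lid',n,x0,dz=dz+e,m=4); print(n,e,v.round(4),round(s,4))
for t in ['lid_big','lid_small','lid_square','lid_oblong','jar_small','label_roll','stilt_1']: print(t,[(np.round(d['rect']).tolist(),round(d['confidence'],2)) for d in spot_in('wrist',t)[:2]])
side=optics.snapshot('side'); q=optics.camera_params('side'); cv2.imwrite('pics/end_side.png',side[:,:,::-1])
E
```

```text
position: [0.6207, -0.2552, 0.0856]
ft_force: [0.5, 0.4, 6.1]
position: [0.6174, -0.2537, 0.1418]
ft_force: [-0.1, 1.6, -0.5]
width: 0.031
position: [0.5255, -0.3194, 0.3428]
ft_force: [-0.3, -0.1, -0.5]
width: 0.0439
time: 40.3
position: [0.5296, -0.3139, 0.338]
big 0 [ 0.5051 -0.4726  0.0463] 0.9275
big 0.005 [ 0.5053 -0.4726  0.0652] 0.9532
big 0.01 [ 0.5056 -0.4707 -0.1015] 0.9664
small 0 [ 0.6199 -0.2527  0.0849] 0.9504
small 0.005 [ 0.6188 -0.2526  0.3345] 0.9628
small 0.01 [ 0.6176 -0.2524  0.095 ] 0.969
square 0 [ 0.5875 -0.3267 -0.3806] 0.967
square 0.005 [ 0.5869 -0.3259 -0.3732] 0.9741
square 0.01 [ 0.5863 -0.3248 -0.3399] 0.9805
oblong 0 [ 0.4544 -0.404  -0.9102] 0.9302
oblong 0.005 [ 0.4552 -0.4026 -0.8309] 0.9406
oblong 0.01 [ 0.4557 -0.4018 -0.7742] 0.9518
lid_big [([248.0, 264.0, 291.0, 306.0], 0.96)]
lid_small [([340.0, 105.0, 380.0, 140.0], 0.7), ([302.0, 155.0, 355.0, 208.0], 0.29)]
lid_square [([305.0, 159.0, 356.0, 206.0], 0.68)]
lid_oblong [([208.0, 215.0, 255.0, 258.0], 0.72)]
jar_small [([334.0, 108.0, 351.0, 142.0], 0.66)]
label_roll [([335.0, 212.0, 376.0, 252.0], 0.59)]
stilt_1 [([340.0, 106.0, 379.0, 141.0], 0.7), ([372.0, 173.0, 407.0, 197.0], 0.53)]
```

Run:
```python
from fit import *
H=dict(big=(.505,-.4793,0,.044,.022),small=(.6217,-.2533,0,.054,.016),square=(.588,-.3284,-.352,.036,.018),oblong=(.4518,-.4089,-.727,.030,.014))
for cam in ('side','top'):
    optics.snapshot(cam); p=optics.camera_params(cam)
    for n,(x,y,a,z,k) in H.items():
        c,s=np.cos(a),np.sin(a); Rm=np.array([[c,-s],[s,c]])
        S=shape(*L[n][0])@Rm.T+[x,y]; K=shape(*(('o',.032,.014) if n=='oblong' else ('q',.018,.001) if n=='square' else ('r',k)))@Rm.T+[x,y]
        P=proj(p,np.r_[np.c_[S,np.full(96,z+.016)],np.c_[S,np.full(96,z+.021)],np.c_[K,np.full(96,z+.047)]])
        print(cam,n,'pred',np.r_[P.min(0),P.max(0)].round(0),[(np.round(d['rect']).tolist(),round(d['confidence'],2)) for d in spot_in(cam,'lid_'+n)[:1]])
    for t in ('label_roll','stilt_1'): print(t,[(np.round(d['rect']).tolist(),round(d['confidence'],2)) for d in spot_in(cam,t)[:2]])
# rim-coloured pixels left near small jar, before/after
for f in ('side0','end_side'):
    im=cv2.imread(f'pics/{f}.png')[:,:,::-1].astype(float)+1
    R_=(im[...,0]/im[...,1]>1.35)&(im.max(2)-im.min(2)>35)
    print(f,{n:int(R_[b[1]:b[3],b[0]:b[2]].sum()) for n,b in dict(small=(280,220,318,255),square=(258,200,305,235),oblong=(282,165,322,185),big=(240,152,278,175)).items()})
```

```text
side big pred [240. 146. 275. 172.] [([240.0, 148.0, 273.0, 170.0], 0.82)]
side small pred [282. 217. 313. 247.] [([284.0, 157.0, 324.0, 179.0], 0.63)]
side square pred [259. 197. 300. 229.] [([258.0, 199.0, 299.0, 227.0], 0.68)]
side oblong pred [284. 157. 321. 179.] [([285.0, 156.0, 322.0, 180.0], 0.62)]
label_roll [([211.0, 207.0, 244.0, 239.0], 0.92), ([241.0, 148.0, 273.0, 168.0], 0.16)]
stilt_1 [([222.0, 252.0, 246.0, 272.0], 0.54)]
top big pred [311. 217. 345. 251.] [([306.0, 220.0, 345.0, 251.0], 0.78)]
top small pred [203. 163. 226. 187.] [([279.0, 162.0, 307.0, 190.0], 0.52)]
top square pred [235. 177. 269. 210.] [([240.0, 180.0, 271.0, 206.0], 0.71)]
top oblong pred [276. 245. 307. 278.] []
label_roll [([279.0, 162.0, 306.0, 190.0], 0.82)]
stilt_1 [([252.0, 144.0, 273.0, 166.0], 0.47)]
side0 {'small': 57, 'square': 55, 'oblong': 104, 'big': 44}
end_side {'small': 0, 'square': 0, 'oblong': 16, 'big': 19}
```

All four lids match their predicted home outlines, except that the network missed the small one. There the rim is fully hidden and contact came at the home height. The bystanders have not moved.

```bash
python3 -c "
from workcell import ticket
print(ticket.close_job())"
```

```text
the job is handed in; nothing more can be done
None
```

I set all four lids on their jars and handed the job in at about 41 s of the 93 s: each touched down at its home height, the label roll and kiln stilt look undisturbed, but the network never spotted the small lid once it was on, so that one rests on contact height and its hidden rim.

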